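# Slide the icon panel under the spot analyser

### The job

Draw the check standard out from under the analyser by its handle and lay it gently, flat, in the wooden tray. Then slide the icon panel along the table, pushing it by its edges without lifting it or touching its gilt face, until the middle of the small round boss on its face is straight below the tip of the analyser's nozzle. Do not knock the analyser, and leave everything else where it stands.

Things in the scene. Friction and masses are not known exactly. Their poses are not given: they have to be found in the camera images.
- icon: icon panel, a loose flat dark-wood board with raised frame, 96 (its x) x 116 (its y) x 24 mm tall, about 0.5 kg, too wide to grip. Origin: centre of its underside; z up. Slides on the table.
- icon_face: the gilt face inside the frame, 68 (x) x 88 (y) mm, sunk 4 mm below the frame's 14 mm wide rim; not to be touched. Origin at its centre, 18 mm above the table.
- icon_spot (a point): top of the small round steel boss on the gilt face, 16 mm across: 6 mm along the icon's +x and 14 mm along its +y from the icon's centre, 23 mm above the table
- analyser: spot analyser, fixed. Origin on the table straight below the nozzle tip. White round head 110 mm across, 105 to 245 mm up, above the origin; under it a steel cone (48 mm across at its top, 10 mm at its tip) reaching down to 50 mm. Beam along +y to a column, 40 mm across, 370 mm tall, at y = +200 mm, on a foot 110 (x) x 100 (y) x 12 mm. An upright gripper would strike the head: lean it back.
- nozzle_tip (a point): tip of the analyser's nozzle, 50 mm above the table
- standard: check standard, starting below the nozzle: aluminium disc 44 mm across, 14 mm thick, with a black handle along its -x: neck, then a bar 14 mm wide (y), 22 mm tall, from 38 to 100 mm from the disc's centre. 0.11 kg. Origin: centre of the disc's underside; lies flat, z up.
- standard_grip (a point): point on the standard's handle to grip across its 14 mm width: 78 mm along -x from the disc's centre, 11 mm up
- standard_mid (a point): middle of the standard's 122 mm length, on its underside
- tray: fixed shallow wooden tray, outside 162 (its x) x 96 (its y) x 22 mm tall, walls and floor 5 mm. Origin: centre of its underside.
- medals: stack of plain steel medals fastened together, 52 mm across, 16 mm tall; bystander, loose, to be left alone. Origin: centre of its underside
- round_box: low round lidded plastic box, 54 mm across, 20 mm tall; bystander, loose, to be left alone. Origin: centre of its underside
- figurine: white porcelain statuette standing upright, foot 50 mm across, 112 mm tall; bystander, loose, to be left alone. Origin: centre of its underside
- bowl: terracotta bowl, 96 mm across, 50 mm tall; bystander, loose, to be left alone. Origin: centre of its underside
- cup: low white ceramic cup, 84 mm across, 45 mm tall; bystander, loose, to be left alone. Origin: centre of its underside
- brush: dusting brush lying flat, 170 mm long along its x, about 20 mm tall; bystander, loose, to be left alone. Origin: centre of its underside, near its middle
- specimen_case: clear flat case, 50 (its x) x 110 x 25 mm; bystander, loose, to be left alone. Origin: centre of its underside
Not all that is in view belongs to the job. What is shaped like the standard but yellow is not meant. Leave any pink look-alike of the icon alone.

How it is judged:
By the outcome, as a careful person would: the job done as asked, in the order asked, and still so for the second after the job is handed in, with the robot touching nothing.
It also fails if it takes over 67 s, if anything falls off the work surface, if the arm or the gripper's body presses on something with over 40 N, if the wrist force passes 120 N, or if a joint passes its speed limit or range.

### The arm

A 6-joint arm with a two-finger parallel gripper is mounted at the origin on the work surface. World frame = base frame: x ahead of the robot, y to its left, z up, the work surface at z = 0. Lengths are in m, angles in rad, forces in N, time in s.
With the tool pointing down it reaches from about 0.3 to 0.875 m from the base axis. Payload 6.4 kg.
Tool frame: the origin (TCP) lies on the centre line of the jaws, within the pads' length; the fingertips stand 8 mm ahead of it and the grasp point (between the pads) lies 11 mm behind it; z points along the fingers, y is the line along which they close (so a half turn about z gives the same grasp; the last joint's range is limited). The gripper opens to 88 mm and grips with 3 to 60 N. Pads are 18 mm wide; open, the fingers measure 123 mm over their backs; the gripper's body (75 mm by 187 mm) begins 45 mm behind the grasp point.
Start: joints at [0.935, 0.181, 1.607, -0, 1.354, -0.206], TCP at [0.24, 0.523, 0.215] pointing down, gripper open.
Joint ranges: [-2.99, 2.99], [-0.89, 2.07], [0.3, 2.58], [-1.14, 4.28], [0, 2.63], [-3.12, 3.12]. Speed limits (rad/s): [2.57, 2.57, 3.01, 3.14, 3.14, 3.14].

### API

Orientations are given as a rotation vector (axis times angle).
In Python, from bench import read_state, camera, get_calibration, close_job, boxes_of, cut_out gives the robot as it stands.
- The arm moves only by the tool apply_moves, never from a script. Its argument "rows" is a list of rows, each an object of numbers: "rx", "ry", "rz": the turn, a rotation vector about the tool's x, y, z scaled (see below); "dx", "dy", "dz": the shift along the tool's x, y, z scaled (see below); "jaw": the opening, from -1 (shut) to 1 (fully open). A call has exactly 8 rows; each row shifts and turns the commanded pose from where the row before left it, along the tool's axes as they then stand; what a row does not reach is not made up. The controller multiplies each number of a shift by 0.6 m and each number of a turn by pi rad. A row lasts 1/8 s, in which the tool goes at most 62.5 mm and 10.7 degrees, less where a joint would pass 70% of its speed; a pose out of reach is approached as far as the arm can. A call with a number of a shift or a turn outside -1 to 1 is refused whole. A call with a gripper value outside its range is refused whole. The fingers move at their own pace and stop on an object; "force" is the grip in N (left out, the last holds). Time passes only in rows, so rows that do not move let the fingers close, or fill a call up. It gives the time, the measured TCP pose, the force, the opening and the grip force at its end, in the units of the state.
- read_state(): the state, without advancing time (a new reading comes with each control period).
- camera(name): name is "scene" or "side" or "wrist"; returns the picture (420x560x3 uint8, red, green, blue); there is no depth.
- get_calibration(name): a dict with "vfov" (degrees; the focal length in pixels is half the picture's height over the tangent of half this angle, whatever the lens; pixels are square), "cx", "cy" (the principal point, pixels), "k1" (the pictures are not rectified: a ray, as slopes to the right and down, at radius r is drawn at 1 + k1 r^2 times it, then the intrinsics apply), "position" and "rotation" of the camera in the world; the wrist camera has in their place "tool_from_camera" (4x4, takes a point from camera to tool coordinates, whose origin is the TCP and whose axes are the flange's). Camera axes: x right, y up, looking along -z (the intrinsics and any distortion apply to the point x, -y, -z); pixel columns grow to the right and rows downward; lengths in m; the calibration is good to about 2 mm. A picture is of the moment at which its call begins: read the wrist's pose just before it. get_calibration takes no time and is no camera call.
- close_job(): hands the job in; it is judged then, once.
Trained networks look in the newest picture that a camera, given by its name, has taken for a name from the list of things; names that differ only in an ending like _2 or _b are one class to them, and where a whole thing is asked for, a point or a joint stands for the part that bears it (a point fixed in the world has none). Each returns a list of dicts, best first, with "score" (0 to 1); they miss things now and then, are a little off and sometimes report something else, mostly with a low value. They report only what shows in the picture. A call takes as long as a camera call. They do not tell look-alikes from the thing itself.
- boxes_of(camera, name): "position" ([x, y, z] in m, in the coordinates of the camera as it stood for that picture, good to about 4 mm: the middle of the surface that is visible of it).
- cut_out(camera, name): "pixels" (420x560 bool, what is visible of it).
The state is a dict: "time_s": time; "q": joint angles; "qd": joint speeds; "tau": joint torques, N m; "position": TCP position; "tcp_rot": TCP orientation; "contact_force": force on the tool from outside, world axes, zero at the start; "moment": the same for the moment, N m; "opening": opening from 0.0 (shut) to 1.0 (fully open); "finger_force": force on a finger pad.
Only numpy, scipy, OpenCV 4.12 (cv2) and the standard library are available. Lean on these libraries where they do the work, as an engineer would, in place of code of your own. Each camera call takes 0.05 s, during which the arm holds its last target. There are 200 camera calls.

## Working session

There is one attempt and no reset: what is moved stays moved. The work goes in short steps, Python scripts to look and compute and a tool call to move; the robot and the scene stay as the last step left them, time stands still between calls to the robot, and variables do not carry over. Pictures are saved under pics/ and viewed, at most 10 in all, crops included, and the job is handed in when it is done.

Besides the shell and the picture viewer there is one more tool, called after "Request:" by a JSON object that holds its "fn" and its "kwargs", one argument or row to a line. apply_moves: Moves the arm, as the interface text tells. Its arguments: {"type":"object","properties":{"rows":{"type":"array","items":{"type":"object","properties":{"rx":{"type":"number"},"ry":{"type":"number"},"rz":{"type":"number"},"dx":{"type":"number"},"dy":{"type":"number"},"dz":{"type":"number"},"jaw":{"type":"number"}}}},"force":{"type":"number"}},"required":["rows"]}

```bash
ls; mkdir -p pics
python3 - <<'E'
from bench import *
import cv2,numpy as np
print(read_state())
for n in ["scene","side","wrist"]:
    im=camera(n); cv2.imwrite(f"pics/{n}0.png",im[:,:,::-1]); np.save(f"pics/{n}0.npy",im); print(n,get_calibration(n))
E
```

```text
pics
{'time_s': 0.0, 'q': array([ 9.34690800e-01,  1.81544165e-01,  1.60797041e+00,  3.26430194e-06,
        1.35383146e+00, -2.06317463e-01]), 'qd': array([-0.00111171,  0.000722  ,  0.00051006,  0.00170983,  0.00086049,
       -0.00072662]), 'tau': array([ 4.07263224e-04, -4.33887434e+01, -3.41845679e+01,  7.03116436e-02,
        3.85894161e-02, -1.30049552e-04]), 'position': array([0.23923521, 0.52223986, 0.2140266 ]), 'tcp_rot': array([-6.69772838e-01, -3.06862840e+00,  2.51085834e-03]), 'contact_force': array([-0.43002224, -0.35780376, -0.81726141]), 'moment': array([-0.00593832,  0.00312222, -0.04486504]), 'finger_force': 0.0, 'opening': 1.0038555946881254}
scene {'vfov': 49.200241327557734, 'cx': 291.14589464437927, 'cy': 206.85277837825058, 'k1': -0.11047989907348739, 'position': array([ 0.60477448, -0.4386116 ,  1.16814793]), 'rotation': array([0.34996239, 0.03050556, 0.18758581])}
side {'vfov': 56.25757606598936, 'cx': 282.179523601557, 'cy': 205.46733827897194, 'k1': -0.053803064581584556, 'position': array([0.35289177, 0.59251881, 0.56033366]), 'rotation': array([ 0.19200462, -1.28512179, -2.6137321 ])}
wrist {'vfov': 64.86974537428826, 'cx': 283.1089124791971, 'cy': 215.90540661420061, 'k1': -0.003013298325752589, 'tool_from_camera': array([[ 3.00179587e-04,  9.48780966e-01,  3.15934468e-01,
         8.15711651e-02],
       [ 9.99998947e-01,  1.63863790e-04, -1.44222983e-03,
        -4.56008117e-04],
       [-1.42013043e-03,  3.15934569e-01, -9.48779917e-01,
        -1.69551343e-01],
       [ 0.00000000e+00,  0.00000000e+00,  0.00000000e+00,
         1.00000000e+00]])}
```

View pics/scene0.png

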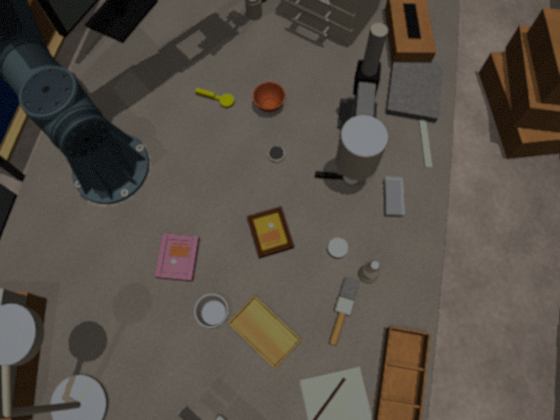

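View pics/side0.png

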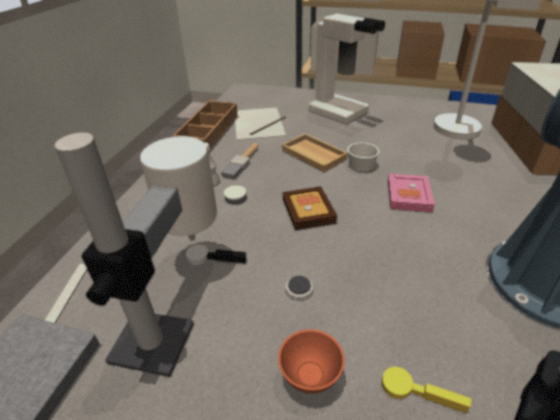

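```bash
cat > h.py <<'E'
import numpy as np,cv2
from bench import *
from scipy.spatial.transform import Rotation as R
def pose(n,st=None):
    c=get_calibration(n)
    if n=="wrist":
        st=st or read_state(); T=np.eye(4);T[:3,:3]=R.from_rotvec(st['tcp_rot']).as_matrix();T[:3,3]=st['position']
        return c,T@c['tool_from_camera']
    T=np.eye(4);T[:3,:3]=R.from_rotvec(c['rotation']).as_matrix();T[:3,3]=c['position'];return c,T
def K(c):
    f=210/np.tan(np.radians(c['vfov']/2)); return np.array([[f,0,c['cx']],[0,f,c['cy']],[0,0,1.]]),np.array([c['k1'],0,0,0.])
def rays(c,T,px):
    k,d=K(c); u=cv2.undistortPointsIter(np.array(px,float).reshape(-1,1,2),k,d,None,None,(3,50,1e-10)).reshape(-1,2)
    return T[:3,3],np.c_[u[:,0],-u[:,1],-np.ones(len(u))]@T[:3,:3].T
def at_z(c,T,px,z):
    o,d=rays(c,T,px); return o+d*((z-o[2])/d[:,2:])
def proj(c,T,P):
    q=(np.atleast_2d(P)-T[:3,3])@T[:3,:3]; k,d=K(c)
    return cv2.projectPoints(q*[1,-1,-1],np.zeros(3),np.zeros(3),k,d)[0].reshape(-1,2)
def tri(views):  # list of (c,T,px) -> point
    A=np.zeros((3,3));b=np.zeros(3)
    for c,T,px in views:
        o,d=rays(c,T,[px]);d=d[0]/np.linalg.norm(d);M=np.eye(3)-np.outer(d,d);A+=M;b+=M@o
    return np.linalg.solve(A,b)
E
python3 - <<'E'
from h import *
for n in ["scene","side","wrist"]:
    c,T=pose(n)
    for t in ["icon","icon_spot","analyser","standard","standard_grip","nozzle_tip","tray","medals","round_box","figurine","bowl","cup","brush","specimen_case"]:
        for b in boxes_of(n,t):
            if b['score']>.2:
                P=T[:3,:3]@b['position']+T[:3,3]; print(n,t,round(b['score'],2),P.round(3),proj(c,T,P)[0].round(0))
E
```

```text
scene icon 0.88 [ 0.265 -0.216  0.021] [177. 257.]
scene icon 0.59 [ 0.49  -0.106  0.023] [271. 232.]
scene icon 0.51 [ 0.704 -0.257  0.018] [343. 305.]
scene icon_spot 0.89 [ 0.483 -0.1    0.022] [268. 230.]
scene icon_spot 0.66 [0.794 0.054 0.025] [393. 197.]
scene icon_spot 0.65 [ 0.264 -0.212  0.021] [177. 255.]
scene analyser 0.95 [0.666 0.137 0.236] [362. 122.]
scene standard 0.83 [0.261 0.272 0.012] [221.  99.]
scene standard 0.78 [0.624 0.083 0.013] [333. 178.]
scene standard_grip 0.72 [0.623 0.083 0.015] [332. 177.]
scene standard_grip 0.54 [0.257 0.277 0.015] [220.  97.]
scene nozzle_tip 0.82 [0.659 0.134 0.238] [359. 122.]
scene tray 0.67 [ 0.522 -0.353  0.005] [263. 330.]
scene medals 0.75 [0.456 0.124 0.017] [276. 153.]
scene round_box 0.72 [ 0.669 -0.116  0.021] [338. 249.]
scene figurine 0.71 [ 0.75  -0.172  0.061] [369. 272.]
scene bowl 0.65 [0.4   0.305 0.027] [269.  94.]
scene cup 0.9 [ 0.386 -0.33   0.008] [212. 310.]
scene brush 0.94 [ 0.705 -0.255  0.019] [343. 304.]
scene specimen_case 0.8 [0.795 0.054 0.028] [394. 196.]
side icon 0.86 [ 0.484 -0.087  0.021] [30
[... 508 characters left out ...]
.643 0.094 0.016] [210. 254.]
side standard_grip 0.54 [ 0.699 -0.237  0.024] [239. 162.]
side nozzle_tip 0.96 [0.649 0.294 0.21 ] [125. 251.]
side tray 0.81 [ 0.516 -0.362  0.011] [316. 151.]
side tray 0.71 [ 0.743 -0.159  0.043] [211. 169.]
side medals 0.79 [0.452 0.131 0.017] [300. 285.]
side round_box 0.76 [ 0.66  -0.101  0.025] [235. 193.]
side figurine 0.6 [ 0.741 -0.162  0.042] [213. 169.]
side bowl 0.78 [0.408 0.273 0.022] [308. 359.]
side cup 0.87 [ 0.394 -0.328  0.029] [360. 156.]
side brush 0.74 [ 0.702 -0.237  0.02 ] [238. 163.]
wrist standard 0.9 [0.245 0.285 0.013] [111. 264.]
wrist standard_grip 0.96 [0.244 0.28  0.012] [107. 264.]
wrist bowl 0.7 [0.433 0.269 0.032] [173. 387.]
```

Candidates for the standard: yellow one at scene (215,97), which is a decoy, and the black-handled one at (335,176), which I choose. Candidates for the icon: pink panel at (178,257), a decoy, and the dark-wood, gilt one at (270,232), which I choose. For the tray: plain wooden one at (264,332), chosen, and a divided box at (403,370). I'll check these in a close crop.

Run:
```python
import cv2,numpy as np
a=cv2.imread("pics/scene0.png");b=cv2.imread("pics/side0.png")
f=lambda im,x,y,w,h:cv2.resize(im[y:y+h,x:x+w],(400,300),interpolation=cv2.INTER_CUBIC)
o=np.vstack([np.hstack([f(a,305,130,88,66),f(b,165,205,100,75)]),np.hstack([f(a,226,200,88,66),f(b,265,170,88,66)])])
cv2.imwrite("pics/crop1.png",cv2.convertScaleAbs(o,alpha=1.4))
```

```text
(no output)
```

View pics/crop1.png

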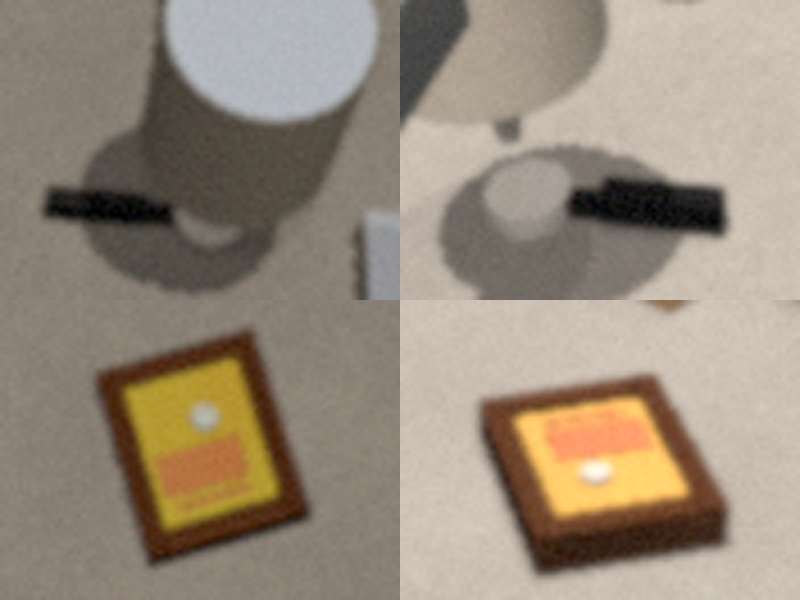

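Crop: the chosen standard has a plain aluminium disc under the head at side (197,252) and a black handle at scene (329,175), side (231,257). The chosen icon has a dark-wood frame and gilt face, with its boss at scene (271,225) and side (308,207). The nozzle tip is at side (193,240).

Run:
```python
from h import *
from scipy.optimize import least_squares
cs,Ts=pose("scene");cd,Td=pose("side")
S=lambda p,x,y,s:(np.array(p,float)*s+[x,y])
# icon
sc=S([(97,75),(250,32),(310,215),(152,263)],226,200,.22); sd=S([(82,102),(255,77),(322,212)],265,170,.22)
L=np.array([(-48,58,24),(48,58,24),(48,-58,24),(-48,-58,24)])/1e3
def tf(p,L): c,s=np.cos(p[2]),np.sin(p[2]); return np.c_[p[0]+c*L[:,0]-s*L[:,1],p[1]+s*L[:,0]+c*L[:,1],L[:,2]+p[3]]
r=least_squares(lambda p:(proj(cs,Ts,tf([*p,0],L))-sc).ravel(),[.487,-.1,.25]);print("icon scene",r.x.round(4),r.cost)
print("boss tri",tri([(cs,Ts,S((204,115),226,200,.22)),(cd,Td,S((197,171),265,170,.22))]).round(4), tf([*r.x,0],np.array([[.006,.014,.023]])).round(4))
# side corners identify: print projection
print("side proj of icon",proj(cd,Td,tf([*r.x,0],L)).round(1),sd.round(1))
# standard
print("bar end sc z22",at_z(cs,Ts,[S((46,203),305,130,.22),S((172,213),305,130,.22)],.018).round(4))
print("disc side",at_z(cd,Td,[S((128,190),165,205,.25)],.014).round(4),"tip",at_z(cd,Td,[(193,240)],.05).round(4))
print("bar side end",at_z(cd,Td,[S((325,187),165,205,.25)],.022).round(4),at_z(cd,Td,[S((325,235),165,205,.25)],.0).round(4))
# tray via mask
for n,c,T in(("scene",cs,Ts),("side",cd,Td)):
    camera(n); m=[b for b in cut_out(n,"tray")][0]['pixels'].astype(np.uint8)
    ct=max(cv2.findContours(m,0,1)[0],key=cv2.contourArea); ap=cv2.boxPoints(cv2.minAreaRect(ct)) if n=="scene" else cv2.approxPolyDP(ct,4,True)[:,0]
    P=at_z(c,T,ap,.022 if n=="scene" else .022);print(n,ap.round(0).tolist(),P[:,:2].round(3).tolist(),P.mean(0))
print(read_state()['time_s'])
```

```text
icon scene [ 0.4892 -0.1051  0.4904] 0.7527613704382851
boss tri [ 0.4846 -0.0875  0.0231] [[ 0.4879 -0.09    0.023 ]]
side proj of icon [[335.8 214.5]
 [293.  221.7]
 [280.6 191.2]
 [319.6 185.2]] [[283.  192.4]
 [321.1 186.9]
 [335.8 216.6]]
bar end sc z22 [[0.5756 0.0801 0.018 ]
 [0.6514 0.0881 0.018 ]]
disc side [[0.6707 0.0947 0.014 ]] tip [[0.6719 0.0975 0.05  ]]
bar side end [[0.5724 0.0768 0.022 ]] [[0.5704 0.0878 0.    ]]
scene [[226.0, 322.0], [253.0, 293.0], [302.0, 340.0], [275.0, 369.0]] [[0.428, -0.353], [0.479, -0.271], [0.62, -0.359], [0.568, -0.438]] [ 0.5238732  -0.35540931  0.022     ]
side [[282, 147], [322, 170], [347, 158], [345, 151], [306, 134]] [[0.611, -0.343], [0.481, -0.25], [0.427, -0.324], [0.437, -0.36], [0.562, -0.435]] [ 0.50342724 -0.34266376  0.022     ]
2.45
```

```bash
cat >> h.py <<'E'
def lean(psi,th):  # tool rotation: heading psi, leaned back by th (camera side low/back)
    h=np.array([np.cos(psi),np.sin(psi),0]);u=np.array([0,0,1.])
    z=np.sin(th)*h-np.cos(th)*u; x=-(np.cos(th)*h+np.sin(th)*u); return np.c_[x,np.cross(z,x),z]
def plan(p,Rt,n=8,start=None,jaw=1,dec=4):
    st=start or read_state(); p0=np.array(st['position']);R0=R.from_rotvec(st['tcp_rot'])
    w=(R0.inv()*R.from_matrix(Rt)).as_rotvec(); dp=(np.array(p)-p0)/n; rows=[]
    for k in range(n):
        s=(R0*R.from_rotvec(w*k/n)).inv().apply(dp)/.6; t=w/n/np.pi
        rows.append({a:round(float(v),dec) for a,v in zip(["dx","dy","dz","rx","ry","rz"],[*s,*t])})
    print("dist",np.linalg.norm(dp)*n*1e3,"ang",np.degrees(np.linalg.norm(w)))
    const=all(abs(rows[0][a]-r[a])<2e-4 for r in rows for a in r)
    print(rows[0],"x",n) if const else [print(r) for r in rows]
E
python3 -c "
from h import *
plan([.50,.065,.17],lean(.13,np.radians(30)),10,dec=3)"
```

```text
dist 528.5116692976757 ang 43.6475680283497
{'dx': -0.071, 'dy': -0.051, 'dz': 0.007, 'rx': -0.005, 'ry': -0.016, 'rz': -0.017}
{'dx': -0.068, 'dy': -0.055, 'dz': 0.01, 'rx': -0.005, 'ry': -0.016, 'rz': -0.017}
{'dx': -0.064, 'dy': -0.059, 'dz': 0.013, 'rx': -0.005, 'ry': -0.016, 'rz': -0.017}
{'dx': -0.06, 'dy': -0.063, 'dz': 0.015, 'rx': -0.005, 'ry': -0.016, 'rz': -0.017}
{'dx': -0.056, 'dy': -0.066, 'dz': 0.017, 'rx': -0.005, 'ry': -0.016, 'rz': -0.017}
{'dx': -0.051, 'dy': -0.069, 'dz': 0.019, 'rx': -0.005, 'ry': -0.016, 'rz': -0.017}
{'dx': -0.046, 'dy': -0.072, 'dz': 0.02, 'rx': -0.005, 'ry': -0.016, 'rz': -0.017}
{'dx': -0.041, 'dy': -0.075, 'dz': 0.021, 'rx': -0.005, 'ry': -0.016, 'rz': -0.017}
{'dx': -0.036, 'dy': -0.077, 'dz': 0.022, 'rx': -0.005, 'ry': -0.016, 'rz': -0.017}
{'dx': -0.031, 'dy': -0.079, 'dz': 0.023, 'rx': -0.005, 'ry': -0.016, 'rz': -0.017}
```

Request:
{"fn": "apply_moves", "kwargs": {
  "rows": [
    {"dx":-0.071,"dy":-0.051,"dz":0.007,"rx":-0.005,"ry":-0.016,"rz":-0.017,"jaw":0.2},
    {"dx":-0.068,"dy":-0.055,"dz":0.01,"rx":-0.005,"ry":-0.016,"rz":-0.017,"jaw":0.2},
    {"dx":-0.064,"dy":-0.059,"dz":0.013,"rx":-0.005,"ry":-0.016,"rz":-0.017,"jaw":0.2},
    {"dx":-0.06,"dy":-0.063,"dz":0.015,"rx":-0.005,"ry":-0.016,"rz":-0.017,"jaw":0.2},
    {"dx":-0.056,"dy":-0.066,"dz":0.017,"rx":-0.005,"ry":-0.016,"rz":-0.017,"jaw":0.2},
    {"dx":-0.051,"dy":-0.069,"dz":0.019,"rx":-0.005,"ry":-0.016,"rz":-0.017,"jaw":0.2},
    {"dx":-0.046,"dy":-0.072,"dz":0.02,"rx":-0.005,"ry":-0.016,"rz":-0.017,"jaw":0.2},
    {"dx":-0.041,"dy":-0.075,"dz":0.021,"rx":-0.005,"ry":-0.016,"rz":-0.017,"jaw":0.2}
  ],
  "force": 25
}}

```text
time_s: 3.45
position: [0.4466, 0.1548, 0.178]
tcp_rot: [-0.009, 2.721, 0.05]
contact_force: [0.4, 0.7, -0.1]
opening: 0.6
finger_force: 0.0
```

```bash
python3 -c "
from h import *
print(read_state()['position'])
plan([.48,.065,.15],lean(.13,np.radians(30)),8,dec=4)"
```

```text
[0.4466061  0.15480228 0.17798983]
dist 99.81498830304064 ang 9.05968471291016
{'dx': -0.004, 'dy': -0.019, 'dz': 0.0075, 'rx': -0.0009, 'ry': -0.004, 'rz': -0.0047}
{'dx': -0.0036, 'dy': -0.0191, 'dz': 0.0075, 'rx': -0.0009, 'ry': -0.004, 'rz': -0.0047}
{'dx': -0.0032, 'dy': -0.0191, 'dz': 0.0075, 'rx': -0.0009, 'ry': -0.004, 'rz': -0.0047}
{'dx': -0.0029, 'dy': -0.0192, 'dz': 0.0074, 'rx': -0.0009, 'ry': -0.004, 'rz': -0.0047}
{'dx': -0.0025, 'dy': -0.0193, 'dz': 0.0074, 'rx': -0.0009, 'ry': -0.004, 'rz': -0.0047}
{'dx': -0.0021, 'dy': -0.0193, 'dz': 0.0074, 'rx': -0.0009, 'ry': -0.004, 'rz': -0.0047}
{'dx': -0.0017, 'dy': -0.0194, 'dz': 0.0074, 'rx': -0.0009, 'ry': -0.004, 'rz': -0.0047}
{'dx': -0.0013, 'dy': -0.0194, 'dz': 0.0073, 'rx': -0.0009, 'ry': -0.004, 'rz': -0.0047}
```

```bash
cat > shot.py <<'E'
import sys; from h import *
st=read_state(); im=camera("wrist"); np.savez(f"pics/{sys.argv[1]}.npz",im=im,p=st['position'],r=st['tcp_rot']); cv2.imwrite(f"pics/{sys.argv[1]}.png",im[:,:,::-1])
E
python3 shot.py w1
```

```text
(no output)
```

Request:
{"fn": "apply_moves", "kwargs": {
  "rows": [
    {"dx":-0.006,"dy":-0.038,"dz":0.015,"rx":-0.002,"ry":-0.008,"rz":-0.0095},
    {"dx":-0.006,"dy":-0.038,"dz":0.015,"rx":-0.002,"ry":-0.008,"rz":-0.0095},
    {"dx":-0.005,"dy":-0.038,"dz":0.015,"rx":-0.002,"ry":-0.008,"rz":-0.0095},
    {"dx":-0.005,"dy":-0.038,"dz":0.015,"rx":-0.002,"ry":-0.008,"rz":-0.0095},
    {"jaw":-0.2},
    {"jaw":-0.2},
    {"jaw":-0.2},
    {"jaw":-0.2}
  ]
}}

```text
invalid input
```

```bash
python3 shot.py w2
python3 - <<'E'
import cv2,numpy as np
a=cv2.imread("pics/w1.png");b=cv2.imread("pics/w2.png")
o=np.hstack([cv2.resize(x,(400,300),interpolation=cv2.INTER_AREA) for x in(a,b)]);cv2.imwrite("pics/w12.png",cv2.convertScaleAbs(o,alpha=1.5))
E
```

```text
(no output)
```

View pics/w12.png

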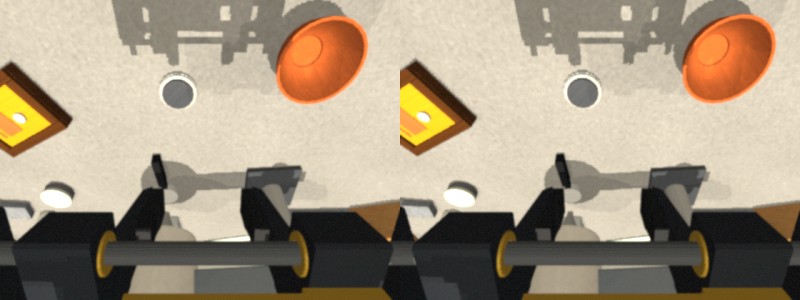

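The wrist view (half size) shows the black handle at (158,170), i.e. full-size (221,238), the disc just below it, the medals at (178,92), and the forward part hidden by the gripper. The move was refused, probably because every row needs the jaw value, so I'll resend it.

Request:
{"fn": "apply_moves", "kwargs": {
  "rows": [
    {"dx":-0.006,"dy":-0.038,"dz":0.015,"rx":-0.002,"ry":-0.008,"rz":-0.0095,"jaw":-0.2},
    {"dx":-0.006,"dy":-0.038,"dz":0.015,"rx":-0.002,"ry":-0.008,"rz":-0.0095,"jaw":-0.2},
    {"dx":-0.005,"dy":-0.038,"dz":0.015,"rx":-0.002,"ry":-0.008,"rz":-0.0095,"jaw":-0.2},
    {"dx":-0.005,"dy":-0.038,"dz":0.015,"rx":-0.002,"ry":-0.008,"rz":-0.0095,"jaw":-0.2},
    {"dx":0,"dy":0,"dz":0,"rx":0,"ry":0,"rz":0,"jaw":-0.2},
    {"dx":0,"dy":0,"dz":0,"rx":0,"ry":0,"rz":0,"jaw":-0.2},
    {"dx":0,"dy":0,"dz":0,"rx":0,"ry":0,"rz":0,"jaw":-0.2},
    {"dx":0,"dy":0,"dz":0,"rx":0,"ry":0,"rz":0,"jaw":-0.2}
  ]
}}

```text
time_s: 4.55
position: [0.4785, 0.0681, 0.1491]
tcp_rot: [-0.17, 2.617, 0.05]
contact_force: [-0.2, 0.1, 0.1]
opening: 0.4
finger_force: 0.0
```

```bash
python3 shot.py w3
python3 - <<'E'
from h import *
c,T=pose("wrist")
st=read_state();print(st['position'],st['opening'])
o=[]
for n in["standard","nozzle_tip"]:
    for b in cut_out("wrist",n): print(n,b['score'],b['pixels'].sum(), np.argwhere(b['pixels']).mean(0)[::-1])
for b in boxes_of("wrist","standard"): print(b['score'],T[:3,:3]@b['position']+T[:3,3])
exp=np.array([[.5735,.079,.022],[.594,.083,.022],[.671,.094,.014],[.671,.096,.05]]);print(proj(c,T,exp).round(0))
d1=np.load("pics/w1.npz");im1=d1['im'];im3=np.load("pics/w3.npz")['im']
q=proj(c,T,exp[1:2])[0].astype(int)
f=lambda im,x,y:cv2.resize(im[y:y+120,x:x+160,::-1],(400,300),interpolation=cv2.INTER_CUBIC)
x3,y3=np.clip(q-[80,50],0,[400,300]);print("crop3 origin",x3,y3)
cv2.imwrite("pics/c3.png",cv2.convertScaleAbs(np.hstack([f(im1,150,190),f(im3,x3,y3)]),alpha=1.6))
E
```

```text
[0.47849973 0.0679794  0.14899042] 0.3980194541117017
standard 0.81 1393 [284.14501077 238.18664752]
nozzle_tip 0.78 12942 [360.33650131 332.24524803]
0.64 [0.65248554 0.08873081 0.01204325]
[[282. 209.]
 [283. 222.]
 [284. 257.]
 [285. 282.]]
crop3 origin 202 172
```

View pics/c3.png

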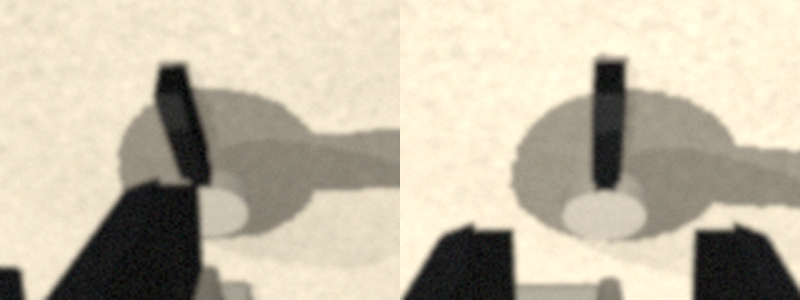

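The crops show the handle end (bottom edge) at wrist px (286,195), the disc top centre at (283.6,258.4), and the nozzle tip edge at (286,283). All agree with my scene and side estimates.

Run:
```python
from h import *
c,T=pose("wrist");cd,Td=pose("side")
d=at_z(c,T,[(283.6,258.4)],.014)[0]; e=at_z(c,T,[(286,194.8)],0)[0]; print("disc",d,"end",e,np.linalg.norm((d-e)[:2]))
print("disc tri",tri([(c,T,(283.6,258.4)),(cd,Td,(197,252.5))]))
for y in(283,285): print("tip tri",tri([(c,T,(286,y)),(cd,Td,(193,239.5))]), at_z(c,T,[(286,y)],.05))
psi=np.arctan2(*(d-e)[[1,0]]);print("psi",psi)
```

```text
disc [0.67322595 0.09367633 0.014     ] end [0.57345411 0.08322964 0.        ] 0.10031725868789888
disc tri [0.67146169 0.09389801 0.01422401]
tip tri [0.67240683 0.09630451 0.05007877] [[0.67249257 0.09633065 0.05      ]]
tip tri [0.67230831 0.09679188 0.05180898] [[0.6771813  0.09697376 0.05      ]]
psi 0.1043256688669836
```

Run:
```python
from h import *
Rt=lean(.104,np.radians(30)); t=np.array([.592,.0852,.0145]); plan(t-.08*Rt[:,2],Rt,4)
```

```text
dist 99.2495176004418 ang 1.4903664652297055
{'dx': -0.0136, 'dy': 0.0015, 'dz': 0.039, 'rx': 0.0012, 'ry': -0.0003, 'rz': 0.0016}
{'dx': -0.0135, 'dy': 0.0017, 'dz': 0.039, 'rx': 0.0012, 'ry': -0.0003, 'rz': 0.0016}
{'dx': -0.0135, 'dy': 0.0019, 'dz': 0.039, 'rx': 0.0012, 'ry': -0.0003, 'rz': 0.0016}
{'dx': -0.0134, 'dy': 0.0022, 'dz': 0.039, 'rx': 0.0012, 'ry': -0.0003, 'rz': 0.0016}
```

Request:
{"fn": "apply_moves", "kwargs": {
  "rows": [
    {"dx":-0.0136,"dy":0.0015,"dz":0.039,"rx":0.0012,"ry":-0.0003,"rz":0.0016,"jaw":-0.2},
    {"dx":-0.0135,"dy":0.0017,"dz":0.039,"rx":0.0012,"ry":-0.0003,"rz":0.0016,"jaw":-0.2},
    {"dx":-0.0135,"dy":0.0019,"dz":0.039,"rx":0.0012,"ry":-0.0003,"rz":0.0016,"jaw":-0.2},
    {"dx":-0.0134,"dy":0.0022,"dz":0.039,"rx":0.0012,"ry":-0.0003,"rz":0.0016,"jaw":-0.2},
    {"dx":0,"dy":0,"dz":0.03,"rx":0,"ry":0,"rz":0,"jaw":-0.2},
    {"dx":0,"dy":0,"dz":0.03,"rx":0,"ry":0,"rz":0,"jaw":-0.2},
    {"dx":0,"dy":0,"dz":0.03,"rx":0,"ry":0,"rz":0,"jaw":-0.2},
    {"dx":0,"dy":0,"dz":0,"rx":0,"ry":0,"rz":0,"jaw":-0.2}
  ]
}}

```text
time_s: 5.75
position: [0.5784, 0.0836, 0.0356]
tcp_rot: [-0.136, 2.618, 0.038]
contact_force: [0.0, -0.4, -0.0]
opening: 0.401
finger_force: 0.0
```

```bash
python3 shot.py w4
python3 - <<'E'
from h import *
Rt=lean(.104,np.radians(30)); t=np.array([.592,.0852,.0145]); plan(t,Rt,3)
print(read_state()['position'],read_state()['tcp_rot'],R.from_matrix(Rt).as_rotvec())
im=np.load("pics/w4.npz")['im']; c,T=pose("wrist")
g=im.mean(2); print(proj(c,T,[[.573,.083,.022],[.592,.0852,.022]]).round(1))
q=proj(c,T,[[.575,.0832,.022]])[0].astype(int)
for y in range(q[1]-14,q[1]+12,5): 
    r=g[y]; dark=np.where(r[q[0]-60:q[0]+60]<45)[0]+q[0]-60; print(y,dark.min() if len(dark) else None,np.split(dark,np.where(np.diff(dark)>1)[0]+1) and [(int(s[0]),int(s[-1])) for s in np.split(dark,np.where(np.diff(dark)>1)[0]+1) if len(s)])
E
```

```text
dist 25.73626650342138 ang 0.11361493679565432
{'dx': -0.0005, 'dy': 0.0001, 'dz': 0.0143, 'rx': 0.0001, 'ry': -0.0002, 'rz': -0.0} x 3
[0.57854817 0.08363452 0.03638499] [-0.13604252  2.61675097  0.03750082] [-0.13609879  2.61492492  0.03646756]
[[283.8 232.5]
 [284.1 251.7]]
220 274 [(274, 293)]
225 274 [(274, 294)]
230 274 [(274, 294)]
235 274 [(274, 294)]
240 274 [(274, 294)]
245 274 [(274, 294)]
```

Centred between the fingers (284). Go in and close.

Request:
{"fn": "apply_moves", "kwargs": {
  "rows": [
    {"dx":0,"dy":0,"dz":0.0143,"rx":0,"ry":0,"rz":0,"jaw":-0.2},
    {"dx":0,"dy":0,"dz":0.0143,"rx":0,"ry":0,"rz":0,"jaw":-0.2},
    {"dx":0,"dy":0,"dz":0.0143,"rx":0,"ry":0,"rz":0,"jaw":-0.2},
    {"dx":0,"dy":0,"dz":0,"rx":0,"ry":0,"rz":0,"jaw":-1},
    {"dx":0,"dy":0,"dz":0,"rx":0,"ry":0,"rz":0,"jaw":-1},
    {"dx":0,"dy":0,"dz":0,"rx":0,"ry":0,"rz":0,"jaw":-1},
    {"dx":0,"dy":0,"dz":0,"rx":0,"ry":0,"rz":0,"jaw":-1},
    {"dx":0,"dy":0,"dz":0,"rx":0,"ry":0,"rz":0,"jaw":-1}
  ],
  "force": 30
}}

```text
time_s: 6.8
position: [0.5919, 0.0849, 0.0149]
tcp_rot: [-0.136, 2.615, 0.037]
contact_force: [0.1, -0.7, -0.7]
opening: 0.005
finger_force: 0.0
```

Run:
```python
from h import *
st=read_state();print(st['position'],st['opening']*88,st['finger_force'])
Rt=lean(.104,np.radians(30)); p=st['position']; h=np.array([np.cos(.104),np.sin(.104),0])
plan(p-.13*h+[0,0,.004],Rt,8)
```

```text
[0.5918602  0.08487298 0.01485445] 0.4168037741701937 0.0
dist 130.06152390311283 ang 0.019525493095068222
{'dx': 0.023, 'dy': 0.0, 'dz': -0.0143, 'rx': 0.0, 'ry': 0.0, 'rz': -0.0} x 8
```

The gripper closed on nothing. I'll look.

```bash
python3 shot.py w5
python3 - <<'E'
from h import *
a=cv2.imread("pics/w5.png"); s=camera("side")[:,:,::-1]
f=lambda im,x,y,w,h:cv2.resize(im[y:y+h,x:x+w],(400,300),interpolation=cv2.INTER_CUBIC)
cv2.imwrite("pics/c5.png",cv2.convertScaleAbs(np.hstack([f(a,184,150,200,150),f(s,165,185,160,120)]),alpha=1.5))
E
```

```text
(no output)
```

View pics/c5.png

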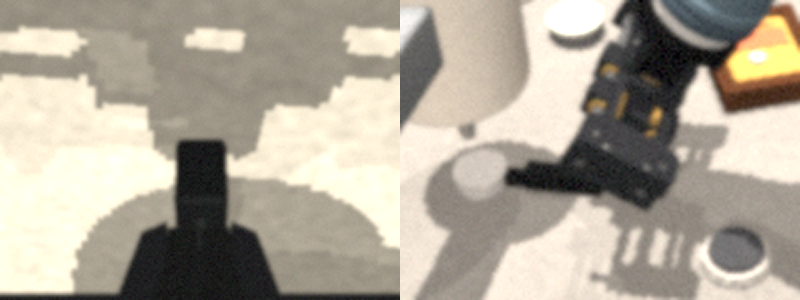

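Run:
```python
from h import *
c,T=pose("wrist"); st=read_state(); Rt=R.from_rotvec(st['tcp_rot']).as_matrix()
P=lambda v:st['position']+Rt@np.array(v)
print("tip back/front",proj(c,T,[P([.009,0,.008]),P([-.009,0,.008]),P([.009,0,-.011])]).round(1), P([.009,0,.008]))
h=np.array([np.cos(.104),np.sin(.104),0]);d=np.array([.672,.0937,0])
for z in(0,.022): print(z,proj(c,T,[d-.1*h+[0,0,z],d-.08*h+[0,0,z]]).round(1))
n=np.array([-h[1],h[0],0]);print("end corners",proj(c,T,[d-.1*h+n*.007,d-.1*h-n*.007,d-.1*h+n*.007+[0,0,.022],d-.1*h-n*.007+[0,0,.022]]).round(1))
print(read_state()['opening'],read_state()['finger_force'],read_state()['time_s'])
a=cv2.imread("pics/w5.png")[205:300,225:345]; print(a.shape)
g=cv2.resize(a,(720,570),interpolation=cv2.INTER_CUBIC).astype(float); g=255*(g/255)**.45
cv2.imwrite("pics/c6.png",g)
```

```text
tip back/front [[283.9 238.4]
 [283.9 266.3]
 [284.  252.2]] [0.58806347 0.08447784 0.00337948]
0 [[284.8 216.2]
 [284.6 238.4]]
0.022 [[284.9 248.7]
 [284.8 270. ]]
end corners [[297.5 216.2]
 [272.1 216.2]
 [298.7 248.7]
 [271.1 248.7]]
0.007311361015987273 0.0 6.9
(95, 120, 3)[ WARN:0@0.266] global loadsave.cpp:1063 imwrite_ Unsupported depth image for selected encoder is fallbacked to CV_8U.
```

View pics/c6.png

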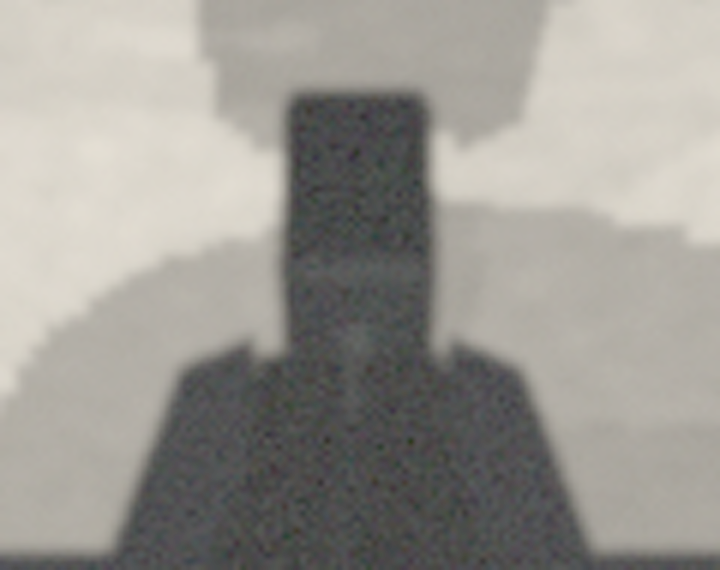

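The pads closed above the handle. From the finger gap (73 px for 35 mm) the visible fingertips lie about 26 mm behind the nominal TCP, so I need to go about 30 mm further along the tool. I'll reopen and descend guarded.

Request:
{"fn": "apply_moves", "kwargs": {
  "rows": [
    {"dx":0,"dy":0,"dz":0,"rx":0,"ry":0,"rz":0,"jaw":-0.2},
    {"dx":0,"dy":0,"dz":0,"rx":0,"ry":0,"rz":0,"jaw":-0.2},
    {"dx":0,"dy":0,"dz":0,"rx":0,"ry":0,"rz":0,"jaw":-0.2},
    {"dx":0,"dy":0,"dz":0,"rx":0,"ry":0,"rz":0,"jaw":-0.2},
    {"dx":0,"dy":0,"dz":0.005,"rx":0,"ry":0,"rz":0,"jaw":-0.2},
    {"dx":0,"dy":0,"dz":0.005,"rx":0,"ry":0,"rz":0,"jaw":-0.2},
    {"dx":0,"dy":0,"dz":0,"rx":0,"ry":0,"rz":0,"jaw":-0.2},
    {"dx":0,"dy":0,"dz":0,"rx":0,"ry":0,"rz":0,"jaw":-0.2}
  ]
}}

```text
time_s: 7.9
position: [0.5947, 0.0852, 0.0093]
tcp_rot: [-0.136, 2.615, 0.037]
contact_force: [-0.9, -0.1, -0.0]
opening: 0.401
finger_force: 0.0
```

No contact although the nominal tip would already be below the table, which confirms the offset. Continuing.

Request:
{"fn": "apply_moves", "kwargs": {
  "rows": [
    {"dx":0,"dy":0,"dz":0.006,"rx":0,"ry":0,"rz":0,"jaw":-0.2},
    {"dx":0,"dy":0,"dz":0.006,"rx":0,"ry":0,"rz":0,"jaw":-0.2},
    {"dx":0,"dy":0,"dz":0.006,"rx":0,"ry":0,"rz":0,"jaw":-0.2},
    {"dx":0,"dy":0,"dz":0.006,"rx":0,"ry":0,"rz":0,"jaw":-0.2},
    {"dx":0,"dy":0,"dz":0.003,"rx":0,"ry":0,"rz":0,"jaw":-0.2},
    {"dx":0,"dy":0,"dz":0.003,"rx":0,"ry":0,"rz":0,"jaw":-0.2},
    {"dx":0,"dy":0,"dz":0,"rx":0,"ry":0,"rz":0,"jaw":-0.2},
    {"dx":0,"dy":0,"dz":0,"rx":0,"ry":0,"rz":0,"jaw":-0.2}
  ]
}}

```text
time_s: 8.9
position: [0.6037, 0.0861, -0.006]
tcp_rot: [-0.136, 2.615, 0.037]
contact_force: [0.3, 0.3, -0.7]
opening: 0.405
finger_force: 0.0
```

```bash
python3 shot.py w6
python3 - <<'E'
from h import *
a=cv2.imread("pics/w6.png")[205:300,205:365]
g=cv2.resize(a,(800,475),interpolation=cv2.INTER_CUBIC).astype(float); cv2.imwrite("pics/c7.png",(255*(np.clip(g,0,255)/255)**.45).astype(np.uint8))
st=read_state();print(st['position'],st['contact_force'])
E
```

```text
[ 0.60371941  0.08616371 -0.00603242] [ 0.23338085 -0.59344989 -0.70797341]
```

View pics/c7.png

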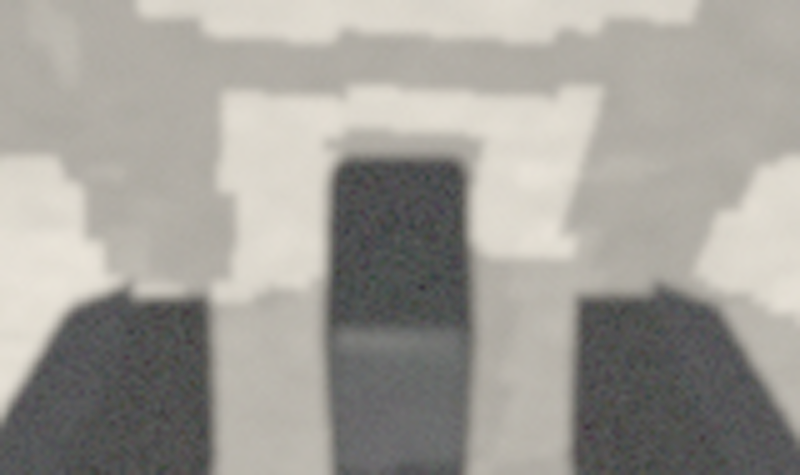

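The handle end is at wrist (285,237–270), centred between the fingers at (247…320). The tips stand about 11 mm up, so I'll go another 8 mm and close.

Request:
{"fn": "apply_moves", "kwargs": {
  "rows": [
    {"dx":0,"dy":0,"dz":0.0045,"rx":0,"ry":0,"rz":0,"jaw":-0.2},
    {"dx":0,"dy":0,"dz":0.0045,"rx":0,"ry":0,"rz":0,"jaw":-0.2},
    {"dx":0,"dy":0,"dz":0.0045,"rx":0,"ry":0,"rz":0,"jaw":-0.2},
    {"dx":0,"dy":0,"dz":0,"rx":0,"ry":0,"rz":0,"jaw":-1},
    {"dx":0,"dy":0,"dz":0,"rx":0,"ry":0,"rz":0,"jaw":-1},
    {"dx":0,"dy":0,"dz":0,"rx":0,"ry":0,"rz":0,"jaw":-1},
    {"dx":0,"dy":0,"dz":0,"rx":0,"ry":0,"rz":0,"jaw":-1},
    {"dx":0,"dy":0,"dz":0,"rx":0,"ry":0,"rz":0,"jaw":-1}
  ],
  "force": 30
}}

```text
time_s: 9.95
position: [0.6077, 0.0866, -0.0132]
tcp_rot: [-0.136, 2.615, 0.037]
contact_force: [0.0, 0.0, 0.5]
opening: 0.157
finger_force: 30.0
```

Gripped (13.8 mm, 30 N). Leaned back, the gripper body would come close to the cup beside the tray, so I'll draw the standard out, set it down in free space, regrasp upright and then carry it.

Run:
```python
from h import *
st=read_state(); Rt=R.from_rotvec(st['tcp_rot']).as_matrix(); V=lambda v:(Rt.T@np.array(v)/.6).round(4)
print("up6",V([0,0,.006]),"pull/5",V([-.0164,-.0110,0]),"dn5",V([0,0,-.005]),Rt.round(3))
```

```text
up6 [-0.005   0.     -0.0087] pull/5 [ 0.0252 -0.0154 -0.0145] dn5 [ 0.0042 -0.      0.0072] [[-0.862 -0.104  0.497]
 [-0.09   0.995  0.052]
 [-0.5    0.    -0.866]]
```

Request:
{"fn": "apply_moves", "kwargs": {
  "rows": [
    {"dx":-0.005,"dy":0,"dz":-0.0087,"rx":0,"ry":0,"rz":0,"jaw":-1},
    {"dx":0.0252,"dy":-0.0154,"dz":-0.0145,"rx":0,"ry":0,"rz":0,"jaw":-1},
    {"dx":0.0252,"dy":-0.0154,"dz":-0.0145,"rx":0,"ry":0,"rz":0,"jaw":-1},
    {"dx":0.0252,"dy":-0.0154,"dz":-0.0145,"rx":0,"ry":0,"rz":0,"jaw":-1},
    {"dx":0.0252,"dy":-0.0154,"dz":-0.0145,"rx":0,"ry":0,"rz":0,"jaw":-1},
    {"dx":0.0252,"dy":-0.0154,"dz":-0.0145,"rx":0,"ry":0,"rz":0,"jaw":-1},
    {"dx":0.0042,"dy":0,"dz":0.0072,"rx":0,"ry":0,"rz":0,"jaw":-1},
    {"dx":0,"dy":0,"dz":0,"rx":0,"ry":0,"rz":0,"jaw":-1}
  ]
}}

```text
time_s: 10.95
position: [0.5256, 0.0314, -0.0121]
tcp_rot: [-0.135, 2.615, 0.037]
contact_force: [0.2, 0.2, -1.1]
opening: 0.158
finger_force: 30.0
```

Run:
```python
from h import *
st=read_state(); Rt=R.from_rotvec(st['tcp_rot']).as_matrix(); p=st['position']
print(p,st['contact_force'])
# rotate upright about tip point (0,0,-.026); then tip z to ~4mm
off=np.array([0,0,-.026]); tip=p+Rt@off; print("tip",tip)
R2=lean(.104,0.); 
p2=tip-R2@off; p2[2]=.0035-.026
plan(p2,R2,4)
# with standard: disc location 
print("disc", np.array([.672,.0937,0])+p-[.6077,.0866,-.0132])
```

```text
[ 0.52563338  0.03140349 -0.01210553] [ 0.22032123  0.16068453 -1.10845704]
tip [0.51271187 0.03004771 0.01041549]
dist 16.638773869955156 ang 29.980801626852536
{'dx': 0.0069, 'dy': -0.0, 'dz': 0.001, 'rx': 0.0, 'ry': 0.0416, 'rz': -0.0}
{'dx': 0.0067, 'dy': -0.0, 'dz': 0.0019, 'rx': 0.0, 'ry': 0.0416, 'rz': -0.0}
{'dx': 0.0063, 'dy': -0.0, 'dz': 0.0028, 'rx': 0.0, 'ry': 0.0416, 'rz': -0.0}
{'dx': 0.0059, 'dy': -0.0, 'dz': 0.0036, 'rx': 0.0, 'ry': 0.0416, 'rz': -0.0}
disc [0.58993338 0.03850349 0.00109447]
```

Request:
{"fn": "apply_moves", "kwargs": {
  "rows": [
    {"dx":0,"dy":0,"dz":0,"rx":0,"ry":0,"rz":0,"jaw":-0.4},
    {"dx":0,"dy":0,"dz":0,"rx":0,"ry":0,"rz":0,"jaw":-0.4},
    {"dx":0,"dy":0,"dz":0,"rx":0,"ry":0,"rz":0,"jaw":-0.4},
    {"dx":0.007,"dy":0,"dz":0,"rx":0,"ry":0.0416,"rz":0,"jaw":-0.4},
    {"dx":0.0067,"dy":0,"dz":0.001,"rx":0,"ry":0.0416,"rz":0,"jaw":-0.4},
    {"dx":0.0063,"dy":0,"dz":0.002,"rx":0,"ry":0.0416,"rz":0,"jaw":-0.4},
    {"dx":0.0059,"dy":0,"dz":0.003,"rx":0,"ry":0.0416,"rz":0,"jaw":-0.4},
    {"dx":0,"dy":0,"dz":0,"rx":0,"ry":0,"rz":0,"jaw":-0.4}
  ]
}}

```text
time_s: 11.95
position: [0.5204, 0.0395, -0.0196]
tcp_rot: [-0.182, 3.028, 0.045]
contact_force: [-0.0, 0.6, -0.9]
opening: 0.302
finger_force: 0.0
```

```bash
python3 shot.py w7
python3 - <<'E'
from h import *
st=read_state();print(st['position'],R.from_rotvec(st['tcp_rot']).as_matrix().round(3).tolist(),st['contact_force'])
E
```

```text
[ 0.51857592  0.03985921 -0.02036343] [[-0.987, -0.121, 0.104], [-0.118, 0.992, 0.037], [-0.108, 0.024, -0.994]] [-0.79524265  0.32251354 -0.38571381]
```

Run:
```python
from h import *
st=read_state();print(st['q'].round(3),st['qd'].round(3),st['position'],st['time_s'])
im=np.load("pics/w7.npz")['im'];a=im[190:310,205:365,::-1]
g=cv2.resize(a,(640,480),interpolation=cv2.INTER_CUBIC).astype(float); cv2.imwrite("pics/c8.png",(255*(np.clip(g,0,255)/255)**.45).astype(np.uint8))
```

```text
[-0.189  0.35   1.967  0.084  0.73  -1.939] [-0.007 -0.014  0.057  0.013 -0.011 -0.01 ] [ 0.51857592  0.03985921 -0.02036343] 12.0
```

View pics/c8.png

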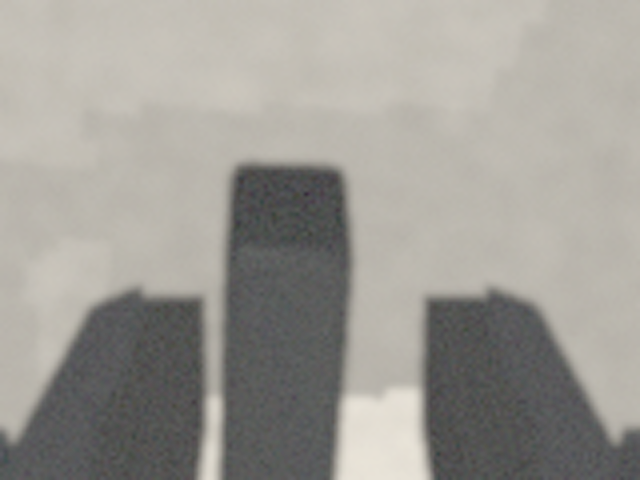

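The gripper lagged: the handle sits about 3.5 mm off-centre between the open fingers (handle at px 277, gap centre at 284), still upright and untouched. I'll correct and close.

Run:
```python
from h import *
c,T=pose("wrist"); e=at_z(c,T,[(276.8,252.5)],.022)[0]; e0=at_z(c,T,[(276.8,231.5)],0)[0]; m=at_z(c,T,[(275,300)],.022)[0]; print("end",e,e0,"ahead",m,"psi",np.arctan2(*(m-e)[[1,0]]))
h=np.array([np.cos(.104),np.sin(.104),0]); t=e+.022*h; t[2]=-.0205; print(t); plan(t,lean(.104,0),4)
```

```text
end [0.48994457 0.03224644 0.022     ] [0.4915772  0.03258684 0.        ] ahead [0.51421463 0.03421243 0.022     ] psi 0.08082833306726125
[ 0.51182571  0.03453032 -0.0205    ]
dist 8.601229695987195 ang 6.4173767837816005
{'dx': 0.003, 'dy': -0.0019, 'dz': -0.0003, 'rx': 0.002, 'ry': 0.0086, 'rz': 0.0013}
{'dx': 0.003, 'dy': -0.0019, 'dz': -0.0002, 'rx': 0.002, 'ry': 0.0086, 'rz': 0.0013}
{'dx': 0.003, 'dy': -0.0019, 'dz': -0.0001, 'rx': 0.002, 'ry': 0.0086, 'rz': 0.0013}
{'dx': 0.003, 'dy': -0.0019, 'dz': -0.0, 'rx': 0.002, 'ry': 0.0086, 'rz': 0.0013}
```

Request:
{"fn": "apply_moves", "kwargs": {
  "rows": [
    {"dx":0.003,"dy":-0.0019,"dz":0,"rx":0.002,"ry":0.0086,"rz":0.0013,"jaw":-0.4},
    {"dx":0.003,"dy":-0.0019,"dz":0,"rx":0.002,"ry":0.0086,"rz":0.0013,"jaw":-0.4},
    {"dx":0.003,"dy":-0.0019,"dz":0,"rx":0.002,"ry":0.0086,"rz":0.0013,"jaw":-0.4},
    {"dx":0.003,"dy":-0.0019,"dz":0,"rx":0.002,"ry":0.0086,"rz":0.0013,"jaw":-0.4},
    {"dx":0,"dy":0,"dz":0,"rx":0,"ry":0,"rz":0,"jaw":-0.4},
    {"dx":0,"dy":0,"dz":0,"rx":0,"ry":0,"rz":0,"jaw":-1},
    {"dx":0,"dy":0,"dz":0,"rx":0,"ry":0,"rz":0,"jaw":-1},
    {"dx":0,"dy":0,"dz":0,"rx":0,"ry":0,"rz":0,"jaw":-1}
  ]
}}

```text
time_s: 13.0
position: [0.5109, 0.0342, -0.0209]
tcp_rot: [0.16, -3.135, 0.001]
contact_force: [0.7, 0.5, -1.1]
opening: 0.156
finger_force: 29.8
```

Run:
```python
from h import *
st=read_state();p=st['position'];print(p,st['q'].round(2),R.from_rotvec(st['tcp_rot']).as_matrix().round(3).tolist(),st['finger_force'],st['opening'])
# lift to TCP z .10 + move toward tray w/ yaw
plan([p[0],p[1],.08],R.from_rotvec(st['tcp_rot']).as_matrix(),3)
st=dict(st);st['position']=np.array([p[0],p[1],.08]); plan([.50,-.30,.09],lean(-.553,0),9,start=st)
```

```text
[ 0.5109157   0.03416054 -0.0209026 ] [-0.16  0.4   1.9  -0.    0.85 -1.84] [[-0.995, -0.102, -0.003], [-0.102, 0.995, -0.001], [0.003, -0.0, -1.0]] 29.84360902570188 0.15647185237845163
dist 100.9026005222915 ang 7.9514473676936085e-16
{'dx': 0.0002, 'dy': -0.0, 'dz': -0.0561, 'rx': 0.0, 'ry': -0.0, 'rz': -0.0} x 3
dist 334.48829605438215 ang 37.54346950272473
{'dx': 0.0083, 'dy': -0.0614, 'dz': -0.0018, 'rx': -0.0, 'ry': -0.0001, 'rz': 0.0232}
{'dx': 0.0038, 'dy': -0.0618, 'dz': -0.0018, 'rx': -0.0, 'ry': -0.0001, 'rz': 0.0232}
{'dx': -0.0007, 'dy': -0.0619, 'dz': -0.0018, 'rx': -0.0, 'ry': -0.0001, 'rz': 0.0232}
{'dx': -0.0052, 'dy': -0.0617, 'dz': -0.0018, 'rx': -0.0, 'ry': -0.0001, 'rz': 0.0232}
{'dx': -0.0096, 'dy': -0.0612, 'dz': -0.0018, 'rx': -0.0, 'ry': -0.0001, 'rz': 0.0232}
{'dx': -0.0141, 'dy': -0.0603, 'dz': -0.0018, 'rx': -0.0, 'ry': -0.0001, 'rz': 0.0232}
{'dx': -0.0184, 'dy': -0.0591, 'dz': -0.0018, 'rx': -0.0, 'ry': -0.0001, 'rz': 0.0232}
{'dx': -0.0227, 'dy': -0.0576, 'dz': -0.0019, 'rx': -0.0, 'ry': -0.0001, 'rz': 0.0232}
{'dx': -0.0268, 'dy': -0.0558, 'dz': -0.0019, 'rx': -0.0, 'ry': -0.0001, 'rz': 0.0232}
```

Request:
{"fn": "apply_moves", "kwargs": {
  "rows": [
    {"dx":0,"dy":0,"dz":-0.03,"rx":0,"ry":0,"rz":0,"jaw":-1},
    {"dx":0,"dy":0,"dz":-0.07,"rx":0,"ry":0,"rz":0,"jaw":-1},
    {"dx":0,"dy":0,"dz":-0.07,"rx":0,"ry":0,"rz":0,"jaw":-1},
    {"dx":0.0083,"dy":-0.0614,"dz":-0.002,"rx":0,"ry":0,"rz":0.0232,"jaw":-1},
    {"dx":0.0038,"dy":-0.0618,"dz":-0.002,"rx":0,"ry":0,"rz":0.0232,"jaw":-1},
    {"dx":-0.0007,"dy":-0.0619,"dz":-0.002,"rx":0,"ry":0,"rz":0.0232,"jaw":-1},
    {"dx":-0.0052,"dy":-0.0617,"dz":-0.002,"rx":0,"ry":0,"rz":0.0232,"jaw":-1},
    {"dx":-0.0096,"dy":-0.0612,"dz":-0.002,"rx":0,"ry":0,"rz":0.0232,"jaw":-1}
  ]
}}

```text
time_s: 14.0
position: [0.5055, -0.1527, 0.0888]
tcp_rot: [-0.414, -3.113, 0.002]
contact_force: [1.3, 0.1, -1.3]
opening: 0.157
finger_force: 29.8
```

Run:
```python
from h import *
# tray from fresh pictures: scene mask + side box
for n in("scene","side"):
    camera(n); c,T=pose(n)
    for r in cut_out(n,"tray")[:1]:
        m=r['pixels'].astype(np.uint8); ct=max(cv2.findContours(m,0,1)[0],key=cv2.contourArea); b=cv2.boxPoints(cv2.minAreaRect(ct)); P=at_z(c,T,b,.022)[:,:2]
        print(n,r['score'],b.round().tolist(),P.round(4).tolist(),P.mean(0).round(4))
    for r in boxes_of(n,"tray")[:1]: print(T[:3,:3]@r['position']+T[:3,3])
# fit tray to side pixel corners: near-rim corners picked by approx
h=np.array([np.cos(-.553),np.sin(-.553)]);nn=np.array([-h[1],h[0]]);C=np.array([.5215,-.354])
print("side proj rim",proj(c,T,[[*(C+a*.081*h+b*.048*nn),.022] for a,b in((1,1),(-1,1),(-1,-1),(1,-1))]).round(1).tolist())
st=read_state();print(st['position'],st['q'].round(2),st['finger_force'])
t=[*(C-.035*h),.06]; plan(t,lean(-.553,0),5)
```

```text
scene 0.83 [[226.0, 323.0], [255.0, 293.0], [303.0, 340.0], [274.0, 369.0]] [[0.4295, -0.3539], [0.4827, -0.2697], [0.6211, -0.3586], [0.5671, -0.4389]] [ 0.5251 -0.3553]
[ 0.52485627 -0.35387879  0.00310664]
side 0.62 [[308.0, 166.0], [317.0, 139.0], [348.0, 150.0], [339.0, 177.0]] [[0.5206, -0.2625], [0.5242, -0.4109], [0.4283, -0.3675], [0.4342, -0.2296]] [ 0.4769 -0.3176]
[ 0.4856696  -0.34712647  0.00666335]
side proj rim [[281.5, 144.7], [324.6, 166.1], [348.1, 152.8], [305.0, 133.5]]
[ 0.50530587 -0.1505955   0.08770749] [-0.51  0.23  1.83 -0.    1.08 -1.82] 29.842912601307034
dist 187.57704116588553 ang 16.726010773007786
{'dx': -0.0116, 'dy': -0.0607, 'dz': 0.0093, 'rx': -0.0001, 'ry': -0.0001, 'rz': 0.0186}
{'dx': -0.0151, 'dy': -0.06, 'dz': 0.0093, 'rx': -0.0001, 'ry': -0.0001, 'rz': 0.0186}
{'dx': -0.0186, 'dy': -0.059, 'dz': 0.0092, 'rx': -0.0001, 'ry': -0.0001, 'rz': 0.0186}
{'dx': -0.022, 'dy': -0.0578, 'dz': 0.0092, 'rx': -0.0001, 'ry': -0.0001, 'rz': 0.0186}
{'dx': -0.0253, 'dy': -0.0564, 'dz': 0.0092, 'rx': -0.0001, 'ry': -0.0001, 'rz': 0.0186}
```

Request:
{"fn": "apply_moves", "kwargs": {
  "rows": [
    {"dx":-0.0116,"dy":-0.0607,"dz":0.009,"rx":0,"ry":0,"rz":0.0186,"jaw":-1},
    {"dx":-0.0151,"dy":-0.06,"dz":0.009,"rx":0,"ry":0,"rz":0.0186,"jaw":-1},
    {"dx":-0.0186,"dy":-0.059,"dz":0.009,"rx":0,"ry":0,"rz":0.0186,"jaw":-1},
    {"dx":-0.022,"dy":-0.0578,"dz":0.009,"rx":0,"ry":0,"rz":0.0186,"jaw":-1},
    {"dx":-0.0253,"dy":-0.0564,"dz":0.009,"rx":0,"ry":0,"rz":0.0186,"jaw":-1},
    {"dx":0,"dy":0,"dz":0,"rx":0,"ry":0,"rz":0,"jaw":-1},
    {"dx":0,"dy":0,"dz":0,"rx":0,"ry":0,"rz":0,"jaw":-1},
    {"dx":0,"dy":0,"dz":0,"rx":0,"ry":0,"rz":0,"jaw":-1}
  ]
}}

```text
time_s: 15.3
position: [0.492, -0.3348, 0.0606]
tcp_rot: [-0.856, -3.02, 0.001]
contact_force: [-0.1, 0.2, -1.8]
opening: 0.16
finger_force: 29.8
```

```bash
python3 shot.py w9
python3 - <<'E'
from h import *
st=read_state();print(st['position'],R.from_rotvec(st['tcp_rot']).as_matrix().round(3).tolist(),st['finger_force'])
h=np.array([np.cos(-.553),np.sin(-.553)]);C=np.array([.523,-.3545])
plan([*(C-.038*h),-.008],lean(-.553,0),6)
im=camera("side")[:,:,::-1]; w=np.load("pics/w9.npz")['im'][:,:,::-1]
f=lambda im,x,y,w,h:cv2.resize(im[y:y+h,x:x+w],(400,300),interpolation=cv2.INTER_CUBIC)
o=np.hstack([cv2.resize(w,(400,300)),f(im,250,95,120,90)]).astype(float);cv2.imwrite("pics/c9.png",(255*(np.clip(o,0,255)/255)**.6).astype(np.uint8))
E
```

```text
[ 0.4920687  -0.33509059  0.06069326] [[-0.851, 0.525, -0.003], [0.525, 0.851, -0.0], [0.002, -0.002, -1.0]] 29.84290648251772
dist 68.70982706669844 ang 0.15659782192904728
{'dx': 0.0004, 'dy': -0.0, 'dz': 0.0191, 'rx': -0.0001, 'ry': -0.0001, 'rz': 0.0} x 6
```

View pics/c9.png

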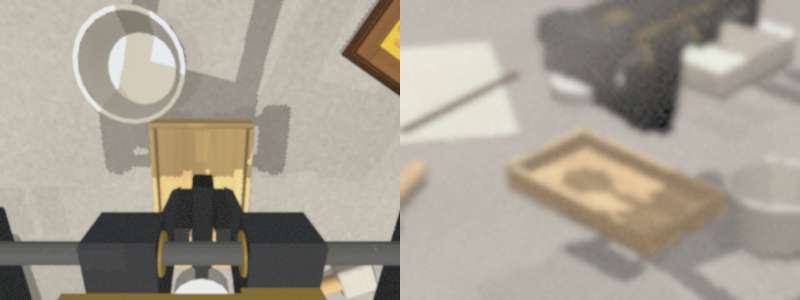

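The picture shows the tray centred under the gripper (wrist half-size: tray x 150–255, handle at 203) and aligned with the handle; the cup at (130,62) stays clear. I check the lengthwise fit numerically, then lower.

Run:
```python
from h import *
c,T=pose("wrist"); e=at_z(c,T,[(202*1.4,122*1.4)],.022)[0]; l,r=at_z(c,T,[(150*1.4,124*1.4),(255*1.4,124*1.4)],.022)
h=np.array([np.cos(-.553),np.sin(-.553)]); print(e, l,r,"centre",(e[:2]+.081*h),"yaw",np.arctan2(*(l-r)[[1,0]])-np.pi/2,np.linalg.norm(l-r))
```

```text
[ 0.45574611 -0.31330996  0.022     ] [ 0.43293114 -0.35376636  0.022     ] [ 0.48208245 -0.27398103  0.022     ] centre [ 0.52467327 -0.3558546 ] yaw -3.6937259831132234 0.09370992494720051
```

Request:
{"fn": "apply_moves", "kwargs": {
  "rows": [
    {"dx":0,"dy":0,"dz":0.0191,"rx":0,"ry":0,"rz":0,"jaw":-1},
    {"dx":0,"dy":0,"dz":0.0191,"rx":0,"ry":0,"rz":0,"jaw":-1},
    {"dx":0,"dy":0,"dz":0.0191,"rx":0,"ry":0,"rz":0,"jaw":-1},
    {"dx":0,"dy":0,"dz":0.0191,"rx":0,"ry":0,"rz":0,"jaw":-1},
    {"dx":0,"dy":0,"dz":0.0191,"rx":0,"ry":0,"rz":0,"jaw":-1},
    {"dx":0,"dy":0,"dz":0.01,"rx":0,"ry":0,"rz":0,"jaw":-1},
    {"dx":0,"dy":0,"dz":0,"rx":0,"ry":0,"rz":0,"jaw":-1},
    {"dx":0,"dy":0,"dz":0,"rx":0,"ry":0,"rz":0,"jaw":-1}
  ]
}}

```text
time_s: 16.4
position: [0.4918, -0.3368, -0.0024]
tcp_rot: [-0.859, -3.02, 0.003]
contact_force: [0.0, 0.3, -0.4]
opening: 0.16
finger_force: 29.8
```

Request:
{"fn": "apply_moves", "kwargs": {
  "rows": [
    {"dx":0,"dy":0,"dz":0.006,"rx":0,"ry":0,"rz":0,"jaw":-1},
    {"dx":0,"dy":0,"dz":0.006,"rx":0,"ry":0,"rz":0,"jaw":-1},
    {"dx":0,"dy":0,"dz":0.004,"rx":0,"ry":0,"rz":0,"jaw":-1},
    {"dx":0,"dy":0,"dz":0.003,"rx":0,"ry":0,"rz":0,"jaw":-1},
    {"dx":0,"dy":0,"dz":0.002,"rx":0,"ry":0,"rz":0,"jaw":-1},
    {"dx":0,"dy":0,"dz":0.0,"rx":0,"ry":0,"rz":0,"jaw":-1},
    {"dx":0,"dy":0,"dz":0,"rx":0,"ry":0,"rz":0,"jaw":-1},
    {"dx":0,"dy":0,"dz":0,"rx":0,"ry":0,"rz":0,"jaw":-1}
  ]
}}

```text
time_s: 17.4
position: [0.4916, -0.3366, -0.0153]
tcp_rot: [-0.859, -3.02, 0.002]
contact_force: [-0.5, -0.6, -1.2]
opening: 0.156
finger_force: 29.8
```

Request:
{"fn": "apply_moves", "kwargs": {
  "rows": [
    {"dx":0,"dy":0,"dz":0.001,"rx":0,"ry":0,"rz":0,"jaw":-1},
    {"dx":0,"dy":0,"dz":0.001,"rx":0,"ry":0,"rz":0,"jaw":-1},
    {"dx":0,"dy":0,"dz":0,"rx":0,"ry":0,"rz":0,"jaw":-1},
    {"dx":0,"dy":0,"dz":0,"rx":0,"ry":0,"rz":0,"jaw":-0.5},
    {"dx":0,"dy":0,"dz":0,"rx":0,"ry":0,"rz":0,"jaw":-0.45},
    {"dx":0,"dy":0,"dz":0,"rx":0,"ry":0,"rz":0,"jaw":-0.45},
    {"dx":0,"dy":0,"dz":-0.02,"rx":0,"ry":0,"rz":0,"jaw":-0.45},
    {"dx":0,"dy":0,"dz":-0.03,"rx":0,"ry":0,"rz":0,"jaw":-0.45}
  ]
}}

```text
time_s: 18.4
position: [0.4914, -0.3363, 0.0141]
tcp_rot: [-0.859, -3.019, 0.002]
contact_force: [-0.3, -0.6, 0.1]
opening: 0.276
finger_force: 0.0
```

The standard is released. Lifting and going to the icon's −y side, with the camera on the icon side.

Run:
```python
from h import *
st=dict(read_state());p=st['position'];st['position']=np.array([p[0],p[1],p[2]+.084])
plan([.53,-.19,.12],lean(-1.08,0),5,start=st)
```

```text
dist 152.91943067858386 ang 30.122058418951756
{'dx': 0.0147, 'dy': 0.0482, 'dz': -0.0073, 'rx': -0.0002, 'ry': -0.0001, 'rz': 0.0335}
{'dx': 0.0197, 'dy': 0.0464, 'dz': -0.0073, 'rx': -0.0002, 'ry': -0.0001, 'rz': 0.0335}
{'dx': 0.0245, 'dy': 0.0441, 'dz': -0.0073, 'rx': -0.0002, 'ry': -0.0001, 'rz': 0.0335}
{'dx': 0.029, 'dy': 0.0413, 'dz': -0.0073, 'rx': -0.0002, 'ry': -0.0001, 'rz': 0.0335}
{'dx': 0.0331, 'dy': 0.038, 'dz': -0.0073, 'rx': -0.0002, 'ry': -0.0001, 'rz': 0.0335}
```

Request:
{"fn": "apply_moves", "kwargs": {
  "rows": [
    {"dx":0,"dy":0,"dz":-0.07,"rx":0,"ry":0,"rz":0,"jaw":-0.45},
    {"dx":0,"dy":0,"dz":-0.07,"rx":0,"ry":0,"rz":0,"jaw":-0.45},
    {"dx":0.0147,"dy":0.0482,"dz":-0.007,"rx":0,"ry":0,"rz":0.0335,"jaw":0.2},
    {"dx":0.0197,"dy":0.0464,"dz":-0.007,"rx":0,"ry":0,"rz":0.0335,"jaw":0.2},
    {"dx":0.0245,"dy":0.0441,"dz":-0.007,"rx":0,"ry":0,"rz":0.0335,"jaw":0.2},
    {"dx":0.029,"dy":0.0413,"dz":-0.007,"rx":0,"ry":0,"rz":0.0335,"jaw":0.2},
    {"dx":0.0331,"dy":0.038,"dz":-0.007,"rx":0,"ry":0,"rz":0.0335,"jaw":0.2},
    {"dx":0,"dy":0,"dz":0,"rx":0,"ry":0,"rz":0,"jaw":0.2}
  ]
}}

```text
time_s: 19.4
position: [0.5314, -0.1888, 0.1201]
tcp_rot: [1.612, 2.696, -0.003]
contact_force: [-0.3, 0.1, -0.3]
opening: 0.599
finger_force: 0.0
```

```bash
cat > icon.py <<'E'
from h import *
from scipy.optimize import least_squares
def rect(ctr,c,T,z,hx,hy,guess):
    """fit pose of rectangle (half sizes hx,hy) whose outline at height z matches contour pixels"""
    P=at_z(c,T,ctr.reshape(-1,2),z)[:,:2]
    def res(p):
        d=P-p[:2];cc,s=np.cos(p[2]),np.sin(p[2]);a=np.abs(np.c_[cc*d[:,0]+s*d[:,1],-s*d[:,0]+cc*d[:,1]])-[hx,hy]
        return np.linalg.norm(np.maximum(a,0),axis=1)+np.minimum(a.max(1),0)
    r=least_squares(res,guess,loss="soft_l1",f_scale=.001); return r.x,np.abs(res(r.x)).mean()*1e3
def icon(cam,guess,save=None):
    c,T=pose(cam); im=camera(cam); hsv=cv2.cvtColor(im,cv2.COLOR_RGB2HSV)
    if save: cv2.imwrite(save,im[:,:,::-1])
    q=proj(c,T,[[*guess[:2],.018]])[0]
    m=cv2.inRange(hsv,(8,110,70),(35,255,255)); m=cv2.morphologyEx(m,cv2.MORPH_CLOSE,np.ones((9,9)))
    cs=[k for k in cv2.findContours(m,0,1)[0] if cv2.contourArea(k)>80 and abs(cv2.pointPolygonTest(k,tuple(map(float,q)),True))<60 or cv2.pointPolygonTest(k,tuple(map(float,q)),False)>0]
    k=max(cs,key=cv2.contourArea); k=cv2.convexHull(k)
    pts=np.vstack([np.linspace(k[i-1,0],k[i,0],12) for i in range(len(k))])
    x,e=rect(pts,c,T,.020,.034,.044,guess)
    # boss: bright low-saturation blob inside
    in_=np.zeros(m.shape,np.uint8);cv2.fillConvexPoly(in_,k,1); in_=cv2.erode(in_,np.ones((5,5)))
    b=cv2.inRange(hsv,(0,0,120),(180,90,255))*in_; bc=cv2.findContours(b,0,1)[0]; boss=None
    if bc:
        bb=max(bc,key=cv2.contourArea); (u,v),_=cv2.minEnclosingCircle(bb); M=cv2.moments(b*0+cv2.drawContours(b*0,[bb],0,1,-1)); 
        if M['m00']>0: boss=at_z(c,T,[(M['m10']/M['m00'],M['m01']/M['m00'])],.022)[0][:2]
    ca,sa=np.cos(x[2]),np.sin(x[2]); spot=x[:2]+np.array([[ca,-sa],[sa,ca]])@[.006,.014]
    print(cam,"icon",x.round(4),"err mm",round(e,2),"spot",spot.round(4),"boss seen",boss, "area",cv2.contourArea(k),"bbox",cv2.boundingRect(k)); return x
E
python3 - <<'E'
from icon import *
g=[.487,-.104,.49]
for n in("wrist","scene","side"): icon(n,g,f"pics/i1{n}.png")
st=read_state();print(st['position'],R.from_rotvec(st['tcp_rot']).as_matrix().round(3).tolist())
E
```

```text
wrist icon [ 0.4912 -0.1025  0.4528] err mm 11.31 spot [ 0.4904 -0.0873] boss seen [ 0.48570462 -0.08818176] area 18576.5 bbox (221, 0, 132, 158)Traceback (most recent call last):
  File "<stdin>", line 3, in <module>
  File "icon.py", line 16, in icon
    k=max(cs,key=cv2.contourArea); k=cv2.convexHull(k)
ValueError: max() iterable argument is empty
```

Run:
```python
from icon import *
x=[.4885,-.1025,.49];ca,sa=np.cos(x[2]),np.sin(x[2])
w=lambda a,b,z:[x[0]+ca*a-sa*b,x[1]+sa*a+ca*b,z]
for n in("wrist","scene","side"):
    c,T=pose(n); im=camera(n); hsv=cv2.cvtColor(im,cv2.COLOR_RGB2HSV)
    for nm,P in(("boss",w(.006,.014,.023)),("gilt",w(-.02,.02,.018)),("gilt2",w(.025,-.01,.018)),("red",w(0,-.015,.018)),("frame-y",w(0,-.051,.024)),("frame+x",w(.041,0,.024)),("frame-x",w(-.041,0,.024)),("table",w(.08,.0,.0))):
        q=proj(c,T,[P])[0].round().astype(int); print(n,nm,q,hsv[q[1],q[0]] if 0<=q[1]<420 and 0<=q[0]<560 else None)
```

```text
wrist boss [297  63] [ 47  16 220]
wrist gilt [262  55] [ 28 202 213]
wrist gilt2 [321  98] [ 27 203 214]
wrist red [288 104] [ 12 189 158]
wrist frame-y [288 152] [ 14 200  56]
wrist frame+x [344  83] [ 13 196  87]
wrist frame-x [234  83] [ 12 191  95]
wrist table [386  85] [ 20  35 153]
scene boss [271 225] [99 61 79]
scene gilt [261 227] [99 49 89]
scene gilt2 [281 232] [95 55 51]
scene red [272 237] [99 69 59]
scene frame-y [276 249] [99 50 36]
scene frame+x [285 226] [101  70  58]
scene frame-x [255 235] [102  60  64]
scene table [299 225] [165  14  37]
side boss [306 208] [ 17  36 179]
side gilt [318 209] [ 18 151 214]
side gilt2 [295 204] [ 18 153 185]
side red [305 201] [  9 149 195]
side frame-y [301 190] [ 11 142  54]
side frame+x [290 206] [ 10 148  79]
side frame-x [324 200] [ 12 154  81]
side table [273 217] [ 17  30 151]
```

```bash
sed -i 's/(8,110,70)/(4,100,125)/; s/    x,e=rect(pts/    pts=pts[(pts[:,0]>2)\&(pts[:,0]<557)\&(pts[:,1]>2)\&(pts[:,1]<417)]\n    x,e=rect(pts/; s/(180,90,255)/(180,70,255)/' icon.py
python3 - <<'E'
from icon import *
g=[.4885,-.1025,.49]
for n in("wrist","side"): icon(n,g)
E
```

```text
wrist icon [ 0.4872 -0.1031  0.4939] err mm 0.29 spot [ 0.4858 -0.0879] boss seen [ 0.48565175 -0.08827447] area 11386.0 bbox (240, 17, 96, 127)
side icon [ 0.5115 -0.351   0.9364] err mm 30.58 spot [ 0.5038 -0.3379] boss seen [ 0.55929664 -0.37498614] area 983.0 bbox (283, 135, 64, 31)
```

Run:
```python
from h import *
ic=np.array([.4872,-.1031]);ya=.494;iy=np.array([-np.sin(ya),np.cos(ya)])
plan([*(ic-.095*iy),-.019],lean(ya+np.pi/2-np.pi,0),6)
print(read_state()['q'].round(2))
```

```text
dist 137.26260726165103 ang 0.3001202187269907
{'dx': 0.0008, 'dy': 0.0012, 'dz': 0.0381, 'rx': -0.0001, 'ry': -0.0, 'rz': -0.0002} x 6
[-0.56  0.26  1.72 -0.    1.16 -1.04]
```

Request:
{"fn": "apply_moves", "kwargs": {
  "rows": [
    {"dx":0.0008,"dy":0.0012,"dz":0.04,"rx":0,"ry":0,"rz":0,"jaw":0.1},
    {"dx":0.0008,"dy":0.0012,"dz":0.05,"rx":0,"ry":0,"rz":0,"jaw":0.1},
    {"dx":0.0008,"dy":0.0012,"dz":0.05,"rx":0,"ry":0,"rz":0,"jaw":0.1},
    {"dx":0.0008,"dy":0.0012,"dz":0.045,"rx":0,"ry":0,"rz":0,"jaw":0.1},
    {"dx":0.0008,"dy":0.0012,"dz":0.03,"rx":0,"ry":0,"rz":0,"jaw":0.1},
    {"dx":0.0008,"dy":0.0012,"dz":0.01,"rx":0,"ry":0,"rz":0,"jaw":0.1},
    {"dx":0,"dy":0,"dz":0,"rx":0,"ry":0,"rz":0,"jaw":0.1},
    {"dx":0,"dy":0,"dz":0,"rx":0,"ry":0,"rz":0,"jaw":0.1}
  ]
}}

```text
time_s: 20.75
position: [0.5334, -0.1862, -0.0158]
tcp_rot: [1.616, 2.694, -0.003]
contact_force: [-0.2, -0.3, 1.0]
opening: 0.549
finger_force: 0.0
```

Run:
```python
from icon import *
st=read_state();p=st['position'];print(p,st['contact_force'])
icon("wrist",[.4872,-.1031,.494])
ic=np.array([.4872,-.1031]);ya=.494;iy=np.array([-np.sin(ya),np.cos(ya)]);ix=np.array([np.cos(ya),np.sin(ya)])
print("tool in icon frame",(p[:2]-ic)@ix,(p[:2]-ic)@iy)
plan([*(ic+.006*iy),-.019],lean(ya-np.pi/2,0),8)
```

```text
[ 0.53337721 -0.18621976 -0.01575079] [-0.16922018 -0.27747958  1.01529468]
wrist icon [ 0.489  -0.1033  0.4342] err mm 2.56 spot [ 0.4885 -0.0881] boss seen [ 0.48540139 -0.08816426] area 36442.0 bbox (170, 0, 218, 185)
tool in icon frame 0.0012450583534980109 -0.09507722971873818
dist 101.10168541944009 ang 0.23366757826691842
{'dx': 0.021, 'dy': -0.0003, 'dz': 0.0007, 'rx': -0.0001, 'ry': 0.0, 'rz': -0.0001} x 8
```

Request:
{"fn": "apply_moves", "kwargs": {
  "rows": [
    {"dx":0.025,"dy":-0.0003,"dz":0.003,"rx":0,"ry":0,"rz":0,"jaw":0.1},
    {"dx":0.03,"dy":-0.0003,"dz":0.002,"rx":0,"ry":0,"rz":0,"jaw":0.1},
    {"dx":0.03,"dy":-0.0003,"dz":0,"rx":0,"ry":0,"rz":0,"jaw":0.1},
    {"dx":0.03,"dy":-0.0003,"dz":0,"rx":0,"ry":0,"rz":0,"jaw":0.1},
    {"dx":0.025,"dy":-0.0003,"dz":0,"rx":0,"ry":0,"rz":0,"jaw":0.1},
    {"dx":0.016,"dy":-0.0003,"dz":0,"rx":0,"ry":0,"rz":0,"jaw":0.1},
    {"dx":0.008,"dy":-0.0003,"dz":0,"rx":0,"ry":0,"rz":0,"jaw":0.1},
    {"dx":0.003,"dy":0,"dz":0,"rx":0,"ry":0,"rz":0,"jaw":0.1}
  ]
}}

```text
time_s: 21.8
position: [0.4844, -0.098, -0.0196]
tcp_rot: [-1.615, -2.693, 0.003]
contact_force: [2.8, -4.7, 2.9]
opening: 0.548
finger_force: 2.6
```

Run:
```python
from h import *
st=read_state();p=st['position'];print(p,st['contact_force'])
ic=np.array([.4872,-.1031]);ya=.494;iy=np.array([-np.sin(ya),np.cos(ya)]);ix=np.array([np.cos(ya),np.sin(ya)])
print("tool in old icon frame",(p[:2]-ic)@ix,(p[:2]-ic)@iy)
# next: retreat 20mm, lift; goal = behind -x edge with lean 40 psi .494, overlooking
c2=ic+.074*iy; R2=lean(ya,np.radians(40)); off=np.array([0,0,-.026])
pre=np.array([*(c2-.105*ix),.12]); print("pre tip",pre)
s=dict(st); s['position']=p+np.array([*(-.03*iy),.13]); plan(pre-R2@off,R2,10,start=s); print(s['position'])
```

```text
[ 0.48442745 -0.09798449 -0.01961726] [ 2.76228498 -4.68332629  2.86527449]
tool in old icon frame -1.5544780982101562e-05 0.005818518836111799
pre tip [ 0.35966625 -0.0877331   0.12      ]
dist 132.42972876177248 ang 96.94474349680269
{'dx': 0.0163, 'dy': -0.0148, 'dz': 0.0018, 'rx': -0.0175, 'ry': -0.0174, 'rz': -0.0479}
{'dx': 0.0184, 'dy': -0.0122, 'dz': 0.0001, 'rx': -0.0175, 'ry': -0.0174, 'rz': -0.0479}
{'dx': 0.02, 'dy': -0.0093, 'dz': -0.0016, 'rx': -0.0175, 'ry': -0.0174, 'rz': -0.0479}
{'dx': 0.021, 'dy': -0.006, 'dz': -0.0031, 'rx': -0.0175, 'ry': -0.0174, 'rz': -0.0479}
{'dx': 0.0214, 'dy': -0.0026, 'dz': -0.0045, 'rx': -0.0175, 'ry': -0.0174, 'rz': -0.0479}
{'dx': 0.0213, 'dy': 0.0009, 'dz': -0.0058, 'rx': -0.0175, 'ry': -0.0174, 'rz': -0.0479}
{'dx': 0.0206, 'dy': 0.0044, 'dz': -0.0068, 'rx': -0.0175, 'ry': -0.0174, 'rz': -0.0479}
{'dx': 0.0192, 'dy': 0.0078, 'dz': -0.0075, 'rx': -0.0175, 'ry': -0.0174, 'rz': -0.0479}
{'dx': 0.0174, 'dy': 0.0109, 'dz': -0.008, 'rx': -0.0175, 'ry': -0.0174, 'rz': -0.0479}
{'dx': 0.0151, 'dy': 0.0138, 'dz': -0.0082, 'rx': -0.0175, 'ry': -0.0174, 'rz': -0.0479}
[ 0.498652   -0.12439779  0.11038274]
```

Request:
{"fn": "apply_moves", "kwargs": {
  "rows": [
    {"dx":-0.01,"dy":0,"dz":0,"rx":0,"ry":0,"rz":0,"jaw":0.1},
    {"dx":-0.03,"dy":0,"dz":0,"rx":0,"ry":0,"rz":0,"jaw":0.1},
    {"dx":-0.03,"dy":0,"dz":-0.04,"rx":0,"ry":0,"rz":0,"jaw":0.1},
    {"dx":0,"dy":0,"dz":-0.06,"rx":0,"ry":0,"rz":0,"jaw":0.1},
    {"dx":0,"dy":0,"dz":-0.06,"rx":0,"ry":0,"rz":0,"jaw":0.1},
    {"dx":0,"dy":0,"dz":-0.06,"rx":0,"ry":0,"rz":0,"jaw":0.1},
    {"dx":0,"dy":0,"dz":0,"rx":0,"ry":0,"rz":0,"jaw":0.1},
    {"dx":0,"dy":0,"dz":0,"rx":0,"ry":0,"rz":0,"jaw":0.1}
  ]
}}

```text
time_s: 22.8
position: [0.5037, -0.135, 0.1111]
tcp_rot: [-1.615, -2.691, 0.003]
contact_force: [-0.9, 0.1, -0.3]
opening: 0.55
finger_force: 0.0
```

Run:
```python
from icon import *
x=icon("wrist",[.452,-.038,.494]); st=read_state(); print(st['position'])
N=np.array([.6725,.0965]); ix=np.array([np.cos(x[2]),np.sin(x[2])]);iy=np.array([-ix[1],ix[0]]); sp=x[:2]+.006*ix+.014*iy
print("to N along ix,iy",(N-sp)@ix,(N-sp)@iy)
c2=x[:2]; R2=lean(x[2],0); pre=np.array([*(c2-.085*ix),.03]);print("pre",pre)
plan(pre,R2,11)
```

```text
wrist icon [ 0.4513 -0.0381  0.4931] err mm 0.34 spot [ 0.45  -0.023] boss seen [ 0.45012232 -0.02335221] area 12066.0 bbox (232, 0, 100, 129)
[ 0.50336645 -0.13473251  0.110631  ]
to N along ix,iy 0.2525690673597713 -9.159613423055505e-05
pre [ 0.37644505 -0.07838457  0.03      ]
dist 160.57861483807258 ang 90.18693386737469
{'dx': 0.0165, 'dy': -0.0129, 'dz': 0.0123, 'rx': -0.0, 'ry': -0.0002, 'rz': -0.0455}
{'dx': 0.0182, 'dy': -0.0104, 'dz': 0.0123, 'rx': -0.0, 'ry': -0.0002, 'rz': -0.0455}
{'dx': 0.0195, 'dy': -0.0077, 'dz': 0.0123, 'rx': -0.0, 'ry': -0.0002, 'rz': -0.0455}
{'dx': 0.0204, 'dy': -0.0048, 'dz': 0.0123, 'rx': -0.0, 'ry': -0.0002, 'rz': -0.0455}
{'dx': 0.0209, 'dy': -0.0019, 'dz': 0.0123, 'rx': -0.0, 'ry': -0.0002, 'rz': -0.0455}
{'dx': 0.021, 'dy': 0.0011, 'dz': 0.0123, 'rx': -0.0, 'ry': -0.0002, 'rz': -0.0455}
{'dx': 0.0206, 'dy': 0.0041, 'dz': 0.0123, 'rx': -0.0, 'ry': -0.0002, 'rz': -0.0455}
{'dx': 0.0198, 'dy': 0.007, 'dz': 0.0122, 'rx': -0.0, 'ry': -0.0002, 'rz': -0.0455}
{'dx': 0.0186, 'dy': 0.0098, 'dz': 0.0122, 'rx': -0.0, 'ry': -0.0002, 'rz': -0.0455}
{'dx': 0.0171, 'dy': 0.0123, 'dz': 0.0122, 'rx': -0.0, 'ry': -0.0002, 'rz': -0.0455}
{'dx': 0.0151, 'dy': 0.0146, 'dz': 0.0122, 'rx': -0.0, 'ry': -0.0002, 'rz': -0.0455}
```

Request:
{"fn": "apply_moves", "kwargs": {
  "rows": [
    {"dx":0.0165,"dy":-0.0129,"dz":0,"rx":0,"ry":0,"rz":-0.0455,"jaw":0.1},
    {"dx":0.0182,"dy":-0.0104,"dz":0,"rx":0,"ry":0,"rz":-0.0455,"jaw":0.1},
    {"dx":0.0195,"dy":-0.0077,"dz":0,"rx":0,"ry":0,"rz":-0.0455,"jaw":0.1},
    {"dx":0.0204,"dy":-0.0048,"dz":0,"rx":0,"ry":0,"rz":-0.0455,"jaw":0.1},
    {"dx":0.0209,"dy":-0.0019,"dz":0,"rx":0,"ry":0,"rz":-0.0455,"jaw":0.1},
    {"dx":0.021,"dy":0.0011,"dz":0,"rx":0,"ry":0,"rz":-0.0455,"jaw":0.1},
    {"dx":0.0206,"dy":0.0041,"dz":0,"rx":0,"ry":0,"rz":-0.0455,"jaw":0.1},
    {"dx":0.0198,"dy":0.007,"dz":0,"rx":0,"ry":0,"rz":-0.0455,"jaw":0.1}
  ]
}}

```text
time_s: 23.85
position: [0.4109, -0.0933, 0.1108]
tcp_rot: [0.106, -3.134, -0.002]
contact_force: [-1.2, 0.7, -0.2]
opening: 0.552
finger_force: 0.0
```

Run:
```python
from h import *
st=read_state();print(st['position'],st['q'].round(2))
x=[.4513,-.0381,.4931];ix=np.array([np.cos(x[2]),np.sin(x[2])]); plan([*(x[:2]-.085*ix),.10],lean(x[2],0),5)
```

```text
[ 0.41085698 -0.09325873  0.11081078] [-0.51 -0.04  2.07 -0.    1.12 -2.14]
dist 39.05204918922934 ang 24.37687586689015
{'dx': 0.0111, 'dy': 0.0057, 'dz': 0.0037, 'rx': 0.0002, 'ry': -0.0003, 'rz': -0.0271}
{'dx': 0.0106, 'dy': 0.0067, 'dz': 0.0037, 'rx': 0.0002, 'ry': -0.0003, 'rz': -0.0271}
{'dx': 0.01, 'dy': 0.0075, 'dz': 0.0036, 'rx': 0.0002, 'ry': -0.0003, 'rz': -0.0271}
{'dx': 0.0093, 'dy': 0.0084, 'dz': 0.0036, 'rx': 0.0002, 'ry': -0.0003, 'rz': -0.0271}
{'dx': 0.0086, 'dy': 0.0091, 'dz': 0.0036, 'rx': 0.0002, 'ry': -0.0003, 'rz': -0.0271}
```

Request:
{"fn": "apply_moves", "kwargs": {
  "rows": [
    {"dx":0.0111,"dy":0.0057,"dz":0.0037,"rx":0,"ry":0,"rz":-0.0271,"jaw":0.1},
    {"dx":0.0106,"dy":0.0067,"dz":0.0037,"rx":0,"ry":0,"rz":-0.0271,"jaw":0.1},
    {"dx":0.01,"dy":0.0075,"dz":0.0037,"rx":0,"ry":0,"rz":-0.0271,"jaw":0.1},
    {"dx":0.0093,"dy":0.0084,"dz":0.0037,"rx":0,"ry":0,"rz":-0.0271,"jaw":0.1},
    {"dx":0.0086,"dy":0.0091,"dz":0.0037,"rx":0,"ry":0,"rz":-0.0271,"jaw":0.1},
    {"dx":0,"dy":0,"dz":0.04,"rx":0,"ry":0,"rz":0,"jaw":0.1},
    {"dx":0,"dy":0,"dz":0.05,"rx":0,"ry":0,"rz":0,"jaw":0.1},
    {"dx":0,"dy":0,"dz":0.05,"rx":0,"ry":0,"rz":0,"jaw":0.1}
  ]
}}

```text
time_s: 24.85
position: [0.3766, -0.0784, 0.0155]
tcp_rot: [0.759, -3.044, -0.003]
contact_force: [0.4, 0.8, -0.6]
opening: 0.548
finger_force: 0.0
```

Run:
```python
from h import *
st=read_state();p=st['position'];print(p,st['q'].round(2),st['contact_force'])
x=np.array([.4513,-.0381,.4931]);ix=np.array([np.cos(x[2]),np.sin(x[2])]);iy=np.array([-ix[1],ix[0]]); print((p[:2]-x[:2])@ix,(p[:2]-x[:2])@iy)
plan([*(x[:2]-.080*ix),-.018],lean(x[2],0),2)
s=dict(st);s['position']=np.array([*(x[:2]-.080*ix),-.018]);s['tcp_rot']=R.from_matrix(lean(x[2],0)).as_rotvec();plan([*(x[:2]+(-.058+.16)*ix),-.018],lean(x[2],0),8,start=s)
```

```text
[ 0.37661976 -0.07841844  0.01545763] [-0.51  0.07  2.2  -0.    0.87 -2.57] [ 0.43849348  0.82958574 -0.56850309]
-0.08486864885943994 -0.00016473388166722084
dist 33.81040914402427 ang 0.3679004924954549
{'dx': -0.0042, 'dy': 0.0001, 'dz': 0.0279, 'rx': 0.0004, 'ry': -0.0006, 'rz': -0.0007} x 2
dist 182.0 ang 3.261659050885901e-14
{'dx': -0.0379, 'dy': 0.0, 'dz': -0.0, 'rx': 0.0, 'ry': -0.0, 'rz': 0.0} x 8
```

Request:
{"fn": "apply_moves", "kwargs": {
  "rows": [
    {"dx":-0.004,"dy":0,"dz":0.028,"rx":0,"ry":0,"rz":-0.0007,"jaw":0.1},
    {"dx":-0.004,"dy":0,"dz":0.028,"rx":0,"ry":0,"rz":-0.0007,"jaw":0.1},
    {"dx":-0.025,"dy":0,"dz":0,"rx":0,"ry":0,"rz":0,"jaw":0.1},
    {"dx":-0.03,"dy":0,"dz":0,"rx":0,"ry":0,"rz":0,"jaw":0.1},
    {"dx":-0.035,"dy":0,"dz":0,"rx":0,"ry":0,"rz":0,"jaw":0.1},
    {"dx":-0.035,"dy":0,"dz":0,"rx":0,"ry":0,"rz":0,"jaw":0.1},
    {"dx":-0.035,"dy":0,"dz":0,"rx":0,"ry":0,"rz":0,"jaw":0.1},
    {"dx":-0.02,"dy":0,"dz":0,"rx":0,"ry":0,"rz":0,"jaw":0.1}
  ]
}}

```text
time_s: 25.85
position: [0.4783, -0.0248, -0.0159]
tcp_rot: [0.769, -3.043, 0.001]
contact_force: [-4.2, -2.6, 4.3]
opening: 0.553
finger_force: 2.9
```

Run:
```python
from h import *
st=read_state();p=st['position'];print(p,st['q'].round(2),st['contact_force'])
x=np.array([.4513,-.0381,.4931]);ix=np.array([np.cos(x[2]),np.sin(x[2])]);iy=np.array([-ix[1],ix[0]]); print((p[:2]-x[:2])@ix,(p[:2]-x[:2])@iy)
plan([*(x[:2]+(-.058+.165)*ix),-.018],lean(x[2],0),4)
```

```text
[ 0.47827077 -0.02480653 -0.01594376] [-0.3   0.33  1.98 -0.    0.84 -2.36] [-4.1791654  -2.55647645  4.28803441]
0.030050321072524953 -0.0010570370581378294
dist 76.98440439851505 ang 0.1907307170826595
{'dx': -0.0321, 'dy': 0.0004, 'dz': 0.0008, 'rx': 0.0, 'ry': -0.0002, 'rz': 0.0001} x 4
```

Request:
{"fn": "apply_moves", "kwargs": {
  "rows": [
    {"dx":-0.025,"dy":0,"dz":0,"rx":0,"ry":0,"rz":0,"jaw":0.1},
    {"dx":-0.03,"dy":0,"dz":0,"rx":0,"ry":0,"rz":0,"jaw":0.1},
    {"dx":-0.03,"dy":0,"dz":0,"rx":0,"ry":0,"rz":0,"jaw":0.1},
    {"dx":-0.022,"dy":0,"dz":0,"rx":0,"ry":0,"rz":0,"jaw":0.1},
    {"dx":-0.012,"dy":0,"dz":0,"rx":0,"ry":0,"rz":0,"jaw":0.1},
    {"dx":-0.006,"dy":0,"dz":0,"rx":0,"ry":0,"rz":0,"jaw":0.1},
    {"dx":-0.002,"dy":0,"dz":0,"rx":0,"ry":0,"rz":0,"jaw":0.1},
    {"dx":0.02,"dy":0,"dz":0,"rx":0,"ry":0,"rz":0,"jaw":0.1}
  ]
}}

```text
time_s: 26.85
position: [0.5344, 0.0048, -0.0164]
tcp_rot: [0.767, -3.046, 0.001]
contact_force: [0.0, -0.3, -0.4]
opening: 0.551
finger_force: 0.0
```

Run:
```python
from icon import *
st=read_state();p=st['position'];print(p,st['q'].round(2),st['contact_force'])
x=np.array([.4513,-.0381,.4931]);ix=np.array([np.cos(x[2]),np.sin(x[2])]);iy=np.array([-ix[1],ix[0]]); print((p[:2]-x[:2])@ix,(p[:2]-x[:2])@iy)
s=dict(st)
R2=lean(x[2],np.radians(30)); 
# back up 40mm and rise 90 mm for a w3-like view
plan(p+np.array([*(-.06*ix),.16]),R2,8)
```

```text
[ 0.53439434  0.00484061 -0.0163817 ] [-0.21  0.42  1.84 -0.    0.88 -2.28] [ 0.00397472 -0.29146232 -0.36986537]
0.0935216041393579 -0.0015083646195416971
dist 170.88007490635064 ang 30.029166327267976
{'dx': 0.0125, 'dy': -0.0, 'dz': -0.0333, 'rx': -0.0, 'ry': -0.0209, 'rz': 0.0}
{'dx': 0.0103, 'dy': -0.0, 'dz': -0.0341, 'rx': -0.0, 'ry': -0.0209, 'rz': 0.0}
{'dx': 0.0081, 'dy': -0.0, 'dz': -0.0347, 'rx': -0.0, 'ry': -0.0209, 'rz': 0.0}
{'dx': 0.0058, 'dy': -0.0, 'dz': -0.0351, 'rx': -0.0, 'ry': -0.0209, 'rz': 0.0}
{'dx': 0.0035, 'dy': -0.0, 'dz': -0.0354, 'rx': -0.0, 'ry': -0.0209, 'rz': 0.0}
{'dx': 0.0011, 'dy': -0.0, 'dz': -0.0356, 'rx': -0.0, 'ry': -0.0209, 'rz': 0.0}
{'dx': -0.0012, 'dy': -0.0, 'dz': -0.0356, 'rx': -0.0, 'ry': -0.0209, 'rz': 0.0}
{'dx': -0.0035, 'dy': -0.0, 'dz': -0.0354, 'rx': -0.0, 'ry': -0.0209, 'rz': 0.0}
```

Request:
{"fn": "apply_moves", "kwargs": {
  "rows": [
    {"dx":0.0125,"dy":0,"dz":-0.0333,"rx":0,"ry":-0.0209,"rz":0,"jaw":0.1},
    {"dx":0.0103,"dy":0,"dz":-0.0341,"rx":0,"ry":-0.0209,"rz":0,"jaw":0.1},
    {"dx":0.0081,"dy":0,"dz":-0.0347,"rx":0,"ry":-0.0209,"rz":0,"jaw":0.8},
    {"dx":0.0058,"dy":0,"dz":-0.0351,"rx":0,"ry":-0.0209,"rz":0,"jaw":0.8},
    {"dx":0.0035,"dy":0,"dz":-0.0354,"rx":0,"ry":-0.0209,"rz":0,"jaw":0.8},
    {"dx":0.0011,"dy":0,"dz":-0.0356,"rx":0,"ry":-0.0209,"rz":0,"jaw":0.8},
    {"dx":-0.0012,"dy":0,"dz":-0.0356,"rx":0,"ry":-0.0209,"rz":0,"jaw":0.8},
    {"dx":0,"dy":0,"dz":0,"rx":0,"ry":0,"rz":0,"jaw":0.8}
  ]
}}

```text
time_s: 27.85
position: [0.4874, -0.0213, 0.1242]
tcp_rot: [-0.653, 2.612, 0.15]
contact_force: [0.8, 0.7, -0.1]
opening: 0.898
finger_force: 0.0
```

```bash
python3 shot.py w20
python3 - <<'E'
from icon import *
st=read_state();print(st['position'])
x0=np.array([.4513,-.0381,.4931]);ix=np.array([np.cos(x0[2]),np.sin(x0[2])]);iy=np.array([-ix[1],ix[0]])
g=[*(x0[:2]+.165*ix),x0[2]]; x=icon("wrist",g)
c,T=pose("wrist"); print("expected px boss, tip",proj(c,T,[[*(np.array(g[:2])+.006*ix+.014*iy),.023],[.6725,.0965,.05],[*g[:2],.018]]).round(1).tolist())
for n in("scene","side"):
    cc,TT=pose(n); im=camera(n); hsv=cv2.cvtColor(im,cv2.COLOR_RGB2HSV); np.save(f"pics/{n}20.npy",im)
    q=proj(cc,TT,[[*(np.array(g[:2])+.006*ix+.014*iy),.023]])[0]; print(n,"boss exp",q.round(1)); u,v=q.round().astype(int)
    w=hsv[v-10:v+11,u-10:u+11]; m=((w[...,1]<90)&(w[...,2]>90)).astype(np.uint8); k,l,s,ce=cv2.connectedComponentsWithStats(m); print([(s[i,4],(ce[i]+[u-10,v-10]).round(1)) for i in range(1,k) if s[i,4]>5])
E
```

```text
[ 0.4874641  -0.02098209  0.12365959]
wrist icon [0.5962 0.0384 0.4943] err mm 1.05 spot [0.5949 0.0536] boss seen [0.59416264 0.05337289] area 3216.0 bbox (241, 234, 89, 40)
expected px boss, tip [[298.6, 260.2], [296.9, 323.9], [285.4, 253.0]]
scene boss exp [320.8 183.4]
[(np.int32(25), array([320.4, 183.6]))]
side boss exp [238.9 242.2]
[(np.int32(37), array([240.1, 241.6]))]
```

Run:
```python
from h import *
np.set_printoptions(linewidth=250)
g=np.load("pics/w3.npz")['im'].astype(int).mean(2).astype(int)
print("w3 cols 270-302"); 
for r in range(274,300,2): print(r,g[r,268:304:1])
d=np.load("pics/side0.npy").astype(int).mean(2).astype(int)
print("side cols 180-208")
for r in range(228,246): print(r,d[r,180:208])
```

```text
w3 cols 270-302
274 [149 150 150 152 149 148 148 147 147 148 150 148 146 147 147 147 147 145 143 139 139 136 136 137 137 136 136 136 135 135 135 138 137 138 140 141]
276 [151 150 151 150 149 150 148 147 147 147 149 149 149 147 148 150 152 151 147 148 147 147 144 141 140 141 138 138 139 140 139 140 139 138 138 137]
278 [148 148 148 149 148 149 150 147 147 151 151 152 151 150 151 151 151 151 152 151 151 151 150 146 147 145 147 147 148 150 149 148 143 143 140 139]
280 [150 148 147 149 150 152 153 151 151 151 152 151 151 151 151 152 152 153 153 152 152 151 152 149 149 150 148 150 151 152 152 152 150 147 145 146]
282 [153 154 154 153 154 154 152 151 153 150 150 152 152 150 144 139 134 131 128 132 138 144 149 151 151 151 149 150 148 150 150 150 149 152 150 151]
284 [143 144 143 144 146 146 144 141 136 139 142 141 139 124 107  93  88  88  86  91  98 113 132 143 150 151 150 152 150 150 150 151 150 149 150 151]
286 [105 104 105 105 107 106 107 104 103 105 107 103 100  92  80  77  80  81  81  80  83  96 121 141 148 151 151 151 155 153 153 152 151 151 152 151]
288 [105 104 106 103 105 106 105 1
[... 2307 characters left out ...]
5 137 139 138 138 135 133 131 129 120 110  99 100 102 112 122 130 129 130 130 126 129 126 126 122 122 124 126]
241 [134 136 137 138 136 136 136 133 135 132 123 121 120 122 126 127 126 127 122 119 120 117 121 113 103 103 109 102]
242 [133 134 138 134 134 134 134 135 132 132 130 131 129 129 128 123 115 112 104  99 101  95  98  96  88  88  90  87]
243 [134 133 134 135 133 131 131 134 131 131 127 123 122 122 117 105 102  96  90  90  86  87  89  83  85  84  82  83]
244 [135 131 134 131 134 131 132 128 122 118 115 107 102 104 102 100  98 100  98  95  95  89  90  89  85  85  85  85]
245 [134 133 132 132 132 129 128 124 107 101  99  97  92  96  99 102 105 110 108 107 104 103  99  99  95  90  86  82]
```

```bash
cat > noz.py <<'E'
from h import *
from scipy.optimize import least_squares
a=np.linspace(0,2*np.pi,60); circ=np.c_[.005*np.cos(a),.005*np.sin(a),0*a]
d=np.load("pics/w3.npz"); c1,T1=pose("wrist",{'position':d['p'],'tcp_rot':d['r']}); c2,T2=pose("side")
def f1(P): q=proj(c1,T1,np.array(P)+circ); return [q[:,0].mean()-285.5,q[:,1].min()-282.7]
def f2(P): q=proj(c2,T2,np.array(P)+circ); return [q[:,0].mean()-191.9,q[:,1].max()-240.0]
if __name__=="__main__":
    g=[.6725,.0965]
    print("wrist z=.05",least_squares(lambda p:f1([*p,.05]),g).x,"side z=.05",least_squares(lambda p:f2([*p,.05]),g).x)
    r=least_squares(lambda p:f1(p)+f2(p),[*g,.05]);print("both",r.x,r.fun)
    for n,q,z in(("side",(240.1,241.6),.023),("scene",(320.4,183.6),.023)):
        c,T=pose(n);print(n,"boss",at_z(c,T,[q],z))
E
python3 noz.py
```

```text
wrist z=.05 [0.67704972 0.09692585] side z=.05 [0.67604461 0.09339169]
both [0.67396778 0.09633479 0.0521183 ] [-0.12550272  0.20984034  0.15439231  0.36718601]
side boss [[0.59352018 0.05298462 0.023     ]]
scene boss [[0.59432426 0.05441749 0.023     ]]
```

Run:
```python
from h import *
c=np.array([.5957,.0385]);ya=.494;ix=np.array([np.cos(ya),np.sin(ya)])
plan([*(c-.0565*ix),-.0120],lean(ya,np.radians(35)),6)
g=np.load("pics/w20.npz")['im'].astype(int).mean(2).astype(int)
for r in range(300,340,4): print(r,g[r,280:316:2])
```

```text
dist 150.34800050164478 ang 8.87529513189572
{'dx': -0.0001, 'dy': -0.0, 'dz': 0.0418, 'rx': 0.0, 'ry': -0.0082, 'rz': -0.0001}
{'dx': 0.001, 'dy': -0.0, 'dz': 0.0418, 'rx': 0.0, 'ry': -0.0082, 'rz': -0.0001}
{'dx': 0.0021, 'dy': -0.0, 'dz': 0.0417, 'rx': 0.0, 'ry': -0.0082, 'rz': -0.0001}
{'dx': 0.0032, 'dy': 0.0, 'dz': 0.0416, 'rx': 0.0, 'ry': -0.0082, 'rz': -0.0001}
{'dx': 0.0042, 'dy': 0.0, 'dz': 0.0415, 'rx': 0.0, 'ry': -0.0082, 'rz': -0.0001}
{'dx': 0.0053, 'dy': 0.0, 'dz': 0.0414, 'rx': 0.0, 'ry': -0.0082, 'rz': -0.0001}
300 [75 75 74 76 76 77 76 74 75 77 76 76 75 75 76 76 77 76]
304 [125 111 101  89  87  86  80  76  76  78  77  77  77  77  82  80  85  87]
308 [130 127 128 128 125 125 126 125 123 125 123 126 128 128 127 128 129 130]
312 [139 136 132 128 124 124 124 127 128 130 129 128 128 128 128 130 127 128]
316 [139 138 137 136 138 140 133 128 125 128 128 126 130 129 128 129 130 129]
320 [138 138 138 138 138 138 139 137 135 134 136 132 132 130 131 129 128 129]
324 [138 140 139 137 139 138 130  93  81  79  98 132 139 137 136 136 132 130]
328 [140 139 137 138 140 135 108  67  71  70  72 110 136 138 139 139 137 134]
332 [137 138 139 142 141 133  86  63  66  67  68  87 130 135 138 139 137 135]
336 [129 129 129 129 127 107  63  62  62  66  62  65  96 123 124 126 126 124]
```

Run:
```python
from noz import *
g=np.load("pics/w20.npz");im=g['im'].astype(int).mean(2).astype(int);print(im[318:328,297])
c3,T3=pose("wrist",{'position':g['p'],'tcp_rot':g['r']})
col=im[316:330,297].astype(float);row=316+np.interp(-105,-col,np.arange(14));print("row",row)
def f3(P): q=proj(c3,T3,np.array(P)+circ); return [q[:,0].mean()-297.0,q[:,1].min()-row]
print("w20 z=.05",least_squares(lambda p:f3([*p,.05]),[.675,.096]).x)
print("w3+w20",least_squares(lambda p:f1(p)+f3(p),[.675,.096,.05]).x)
print("w3+w20 z=.05",least_squares(lambda p:f1([*p,.05])+f3([*p,.05]),[.675,.096]).x)
r=least_squares(lambda p:f1(p)+f3(p)+f2(p),[.675,.096,.05]);print("all",r.x,r.fun)
```

```text
[130 134 136 132 116  98  79  72  72  71]
row 322.6111111111111
w20 z=.05 [0.67640284 0.09768125]
w3+w20 [0.67464849 0.09659563 0.05123116]
w3+w20 z=.05 [0.67650559 0.09726081]
all [0.67404914 0.09625728 0.05176244] [-0.20038653 -0.02152979 -0.01604432  0.26728082  0.16251998  0.47043395]
```

Request:
{"fn": "apply_moves", "kwargs": {
  "rows": [
    {"dx":0,"dy":0,"dz":0.0418,"rx":0,"ry":-0.0082,"rz":0,"jaw":0.1},
    {"dx":0.001,"dy":0,"dz":0.0418,"rx":0,"ry":-0.0082,"rz":0,"jaw":0.1},
    {"dx":0.0021,"dy":0,"dz":0.0417,"rx":0,"ry":-0.0082,"rz":0,"jaw":0.1},
    {"dx":0.0032,"dy":0,"dz":0.0416,"rx":0,"ry":-0.0082,"rz":0,"jaw":0.1},
    {"dx":0.0042,"dy":0,"dz":0.04,"rx":0,"ry":-0.0082,"rz":0,"jaw":0.1},
    {"dx":0.0053,"dy":0,"dz":0.036,"rx":0,"ry":-0.0082,"rz":0,"jaw":0.1},
    {"dx":0,"dy":0,"dz":0,"rx":0,"ry":0,"rz":0,"jaw":0.1},
    {"dx":0,"dy":0,"dz":0,"rx":0,"ry":0,"rz":0,"jaw":0.1}
  ]
}}

```text
time_s: 29.05
position: [0.5566, 0.0293, 0.0237]
tcp_rot: [-0.598, 2.545, 0.175]
contact_force: [-0.5, 0.4, 0.3]
opening: 0.549
finger_force: 0.0
```

Run:
```python
from icon import *
st=read_state();p=st['position'];print(p,st['q'].round(3),st['qd'].round(2))
c=np.array([.5957,.0385]);ya=.494;ix=np.array([np.cos(ya),np.sin(ya)]);iy=np.array([-ix[1],ix[0]])
print((p[:2]-c)@ix,(p[:2]-c)@iy); print((R.from_matrix(lean(ya,np.radians(35))).inv()*R.from_rotvec(st['tcp_rot'])).as_rotvec(degrees=True))
```

```text
[0.55659511 0.02928156 0.02371302] [-0.416  0.216  2.158  0.831  0.571 -3.117] [-0.01 -0.02  0.    0.   -0.   -0.  ]
-0.0388005705357205 0.010425325304281662
[0.57920091 4.16949549 1.69502183]
```

q6 ran into its limit (−3.12), so heading 0.49 with a 35° lean is infeasible here. I'll fit a small kinematic model from the recorded poses and choose a feasible lean.

```bash
cat > kin.py <<'E'
from h import *
from scipy.optimize import least_squares
D=np.array([[.935,.1815,1.608,0,1.354,-.206,.2392,.5222,.2140],[-.189,.35,1.967,.084,.73,-1.939,.51858,.03986,-.02036],[-.16,.4,1.9,0,.85,-1.84,.5109,.0342,-.0209],[-.51,.23,1.83,0,1.08,-1.82,.5053,-.1506,.0877],[-.56,.26,1.72,0,1.16,-1.04,.5314,-.1888,.12],[-.51,-.04,2.07,0,1.12,-2.14,.4109,-.0933,.1108],[-.51,.07,2.2,0,.87,-2.57,.3766,-.0784,.01546],[-.3,.33,1.98,0,.84,-2.36,.4783,-.0248,-.0159],[-.21,.42,1.84,0,.88,-2.28,.5344,.0048,-.0164],[-.416,.216,2.158,.831,.571,-3.117,.5566,.0293,.0237]])
st=read_state(); Rc=R.from_rotvec([-0.598,2.545,0.175])
def rot(q,s4,s6,c): return R.from_euler('z',q[0])*R.from_euler('y',q[1]+q[2])*R.from_euler('z',s4*q[3])*R.from_euler('y',q[4])*R.from_euler('z',s6*q[5]+c)
best=min(((rot(D[9],a,b,c)*Rc.inv()).magnitude()+(rot(D[2],a,b,c)*R.from_rotvec([.16,-3.135,.001]).inv()).magnitude(),a,b,c) for a in(1,-1) for b in(1,-1) for c in np.arange(4)*np.pi/2)
S=best[1:]
def fk(q,P):
    a,L1,L2,e,d,hb,Lt=P; al=q[1]+q[2]; r=rot(q,*S)
    return R.from_euler('z',q[0]).apply([a+L1*np.sin(q[1])+L2*np.sin(al)+e*np.cos(al),d,hb+L1*np.cos(q[1])+L2*np.cos(al)-e*np.sin(al)])+Lt*r.as_matrix()[:,2],r
fit=least_squares(lambda P:np.concatenate([fk(x[:6],P)[0]-x[6:] for x in D]+[1e-3*(P-[0,.4,.4,0,.117,.3,.25])]),[0,.4,.4,0,.117,.3,.25])
P=fit.x
lo=np.array([-2.99,-.89,.3,-1.14,0,-3.12]);hi=np.array([2.99,2.07,2.58,4.28,2.63,3.12])
def ik(p,Rt,q0):
    Rt=R.from_matrix(Rt); f=lambda q:np.r_[(fk(q,P)[0]-p)*5,(fk(q,P)[1]*Rt.inv()).as_rotvec()]
    b=least_squares(f,q0); return b.x,b.cost,np.all((b.x>lo)&(b.x<hi))
if __name__=="__main__":
    print(best,P.round(3),np.abs(np.array([fk(x[:6],P)[0]-x[6:] for x in D])).max(0))
    N=np.array([.6755,.0968]);
    for ya in(.494,.35,.2):
      ix=np.array([np.cos(ya),np.sin(ya)]);iy=np.array([-ix[1],ix[0]]); cf=N-.006*ix-.014*iy
      for back in(.047,.0):
        for th in(15,22,27,32):
            t=np.radians(th); con=cf-(.048+back)*ix; tcp=con-(.0103*np.cos(t)-.026*np.sin(t))*ix
            z=.003+.0103*np.sin(t)-.026*np.cos(t); q,c,ok=ik(np.array([*tcp,z]),lean(ya,t),[-.2,.42,1.84,.1,.8,-2.3]); print(ya,back,th,q.round(2),round(c,6),ok)
E
python3 kin.py
```

```text
(0.010385247515072058, 1, 1, np.float64(1.5707963267948966)) [-0.     0.442  0.514  0.085  0.117  0.309  0.334] [0.00344113 0.0046635  0.00391824]
0.494 0.047 15 [-0.24  0.42  1.89  0.29  0.66 -2.52] 0.0 True
0.494 0.047 22 [-0.29  0.39  1.97  0.52  0.57 -2.77] 0.0 True
0.494 0.047 27 [-0.33  0.38  2.02  0.73  0.53 -2.99] 0.0 True
0.494 0.047 32 [-0.37  0.38  2.06  0.96  0.51 -3.25] 0.0 False
0.494 0.0 15 [-0.18  0.48  1.79  0.26  0.68 -2.44] 0.0 True
0.494 0.0 22 [-0.23  0.45  1.87  0.47  0.58 -2.66] 0.0 True
0.494 0.0 27 [-0.26  0.44  1.92  0.67  0.52 -2.87] 0.0 True
0.494 0.0 32 [-0.29  0.44  1.97  0.91  0.49 -3.12] 0.0 False
0.35 0.047 15 [-0.2   0.39  1.93  0.24  0.61 -2.3 ] 0.0 True
0.35 0.047 22 [-0.24  0.36  2.01  0.46  0.49 -2.54] 0.0 True
0.35 0.047 27 [-0.27  0.35  2.06  0.7   0.42 -2.79] 0.0 True
0.35 0.047 32 [-0.3   0.35  2.11  1.01  0.39 -3.12] 0.0 True
0.35 0.0 15 [-0.15  0.47  1.81  0.21  0.64 -2.23] 0.0 True
0.35 0.0 22 [-0.19  0.43  1.9   0.4   0.51 -2.43] 0.0 True
0.35 0.0 27 [-0.21  0.42  1.95  0.62  0.43 -2.66] 0.0 True
0.35 0.0 32 [-0.24  0.42  2.01  0.91  0.38 -2.96] 0.0 True
0.2 0.047 15 [-0.15  0.38  1.95  0.16  0.57 -2.05] 0.0 True
0.2 0.047 22 [-0.18  0.35  2.03  0.34  0.42 -2.24] 0.0 True
0.2 0.047 27 [-0.2   0.33  2.09  0.58  0.33 -2.48] 0.0 True
0.2 0.047 32 [-0.22  0.33  2.14  0.98  0.26 -2.9 ] 0.0 True
0.2 0.0 15 [-0.12  0.46  1.83  0.14  0.61 -1.99] 0.0 True
0.2 0.0 22 [-0.14  0.42  1.92  0.29  0.45 -2.15] 0.0 True
0.2 0.0 27 [-0.16  0.41  1.98  0.48  0.35 -2.35] 0.0 True
0.2 0.0 32 [-0.18  0.4   2.03  0.83  0.27 -2.7 ] 0.0 True
```

Run:
```python
from kin import *
c=np.array([.5957,.0385]);ya=.494;ix=np.array([np.cos(ya),np.sin(ya)]);t=np.radians(18)
con=c-(.048+.015)*ix; tcp=con-(.0103*np.cos(t)-.026*np.sin(t))*ix; z=.003+.0103*np.sin(t)-.026*np.cos(t); print(tcp,z)
A=np.array([*tcp,.045]); R2=lean(ya,t); print(ik(A,R2,[-.2,.42,1.84,.3,.7,-2.5]),ik(np.array([*tcp,z]),R2,[-.2,.42,1.84,.3,.7,-2.5]))
plan(A,R2,6)
print("down/2", (R2.T@np.array([0,0,z-.045])/.6/2).round(4))
```

```text
[0.53868122 0.00779327] -0.01854459438161203
(array([-0.35606011,  0.17809005,  2.0470293 ,  0.35282043,  0.73676489,
       -2.66215621]), np.float64(5.1252187772550897e-26), np.True_) (array([-0.35606011,  0.31826425,  2.05480702,  0.42394156,  0.59970975,
       -2.75253007]), np.float64(2.735593011550505e-24), np.True_)
dist 35.153798367885116 ang 12.954029370229692
{'dx': 0.0031, 'dy': -0.0031, 'dz': -0.0087, 'rx': -0.0003, 'ry': 0.0119, 'rz': -0.0016}
{'dx': 0.0034, 'dy': -0.003, 'dz': -0.0086, 'rx': -0.0003, 'ry': 0.0119, 'rz': -0.0016}
{'dx': 0.0037, 'dy': -0.003, 'dz': -0.0085, 'rx': -0.0003, 'ry': 0.0119, 'rz': -0.0016}
{'dx': 0.0041, 'dy': -0.003, 'dz': -0.0084, 'rx': -0.0003, 'ry': 0.0119, 'rz': -0.0016}
{'dx': 0.0044, 'dy': -0.003, 'dz': -0.0082, 'rx': -0.0003, 'ry': 0.0119, 'rz': -0.0016}
{'dx': 0.0047, 'dy': -0.0029, 'dz': -0.008, 'rx': -0.0003, 'ry': 0.0119, 'rz': -0.0016}
down/2 [0.0164 0.     0.0504]
```

Request:
{"fn": "apply_moves", "kwargs": {
  "rows": [
    {"dx":0.0031,"dy":-0.0031,"dz":-0.0087,"rx":0,"ry":0.0119,"rz":-0.0016,"jaw":0.1},
    {"dx":0.0034,"dy":-0.003,"dz":-0.0086,"rx":0,"ry":0.0119,"rz":-0.0016,"jaw":0.1},
    {"dx":0.0037,"dy":-0.003,"dz":-0.0085,"rx":0,"ry":0.0119,"rz":-0.0016,"jaw":0.1},
    {"dx":0.0041,"dy":-0.003,"dz":-0.0084,"rx":0,"ry":0.0119,"rz":-0.0016,"jaw":0.1},
    {"dx":0.0044,"dy":-0.003,"dz":-0.0082,"rx":0,"ry":0.0119,"rz":-0.0016,"jaw":0.1},
    {"dx":0.0047,"dy":-0.003,"dz":-0.008,"rx":0,"ry":0.0119,"rz":-0.0016,"jaw":0.1},
    {"dx":0,"dy":0,"dz":0,"rx":0,"ry":0,"rz":0,"jaw":0.1},
    {"dx":0,"dy":0,"dz":0,"rx":0,"ry":0,"rz":0,"jaw":0.1}
  ]
}}

```text
time_s: 30.05
position: [0.5388, 0.0074, 0.0454]
tcp_rot: [-0.688, 2.748, 0.102]
contact_force: [-0.3, -0.5, -0.5]
opening: 0.551
finger_force: 0.0
```

Run:
```python
from icon import *
st=read_state();print(st['position'],st['q'].round(2))
ya=.494; R2=lean(ya,np.radians(18)); plan([.5387,.0078,-.0175],R2,4)
icon("wrist",[.5957,.0385,.494])
```

```text
[0.53882909 0.00739852 0.04542977] [-0.36  0.17  2.05  0.35  0.73 -2.66]
dist 62.93118140818908 ang 0.4007919270665647
{'dx': 0.0081, 'dy': 0.0003, 'dz': 0.0249, 'rx': -0.0005, 'ry': 0.0001, 'rz': -0.0002} x 4
wrist icon [0.5978 0.039  0.4956] err mm 1.49 spot [0.5965 0.0542] boss seen [0.59428199 0.05335607] area 6020.5 bbox (229, 268, 111, 59)
```

Request:
{"fn": "apply_moves", "kwargs": {
  "rows": [
    {"dx":0.0108,"dy":0.0003,"dz":0.0332,"rx":0,"ry":0,"rz":0,"jaw":0.1},
    {"dx":0.0108,"dy":0.0003,"dz":0.0332,"rx":0,"ry":0,"rz":0,"jaw":0.1},
    {"dx":0.0108,"dy":0.0003,"dz":0.0332,"rx":0,"ry":0,"rz":0,"jaw":0.1},
    {"dx":0,"dy":0,"dz":0,"rx":0,"ry":0,"rz":0,"jaw":0.1},
    {"dx":-0.015,"dy":0,"dz":0.0049,"rx":0,"ry":0,"rz":0,"jaw":0.1},
    {"dx":-0.02,"dy":0,"dz":0.0065,"rx":0,"ry":0,"rz":0,"jaw":0.1},
    {"dx":-0.02,"dy":0,"dz":0.0065,"rx":0,"ry":0,"rz":0,"jaw":0.1},
    {"dx":-0.02,"dy":0,"dz":0.0065,"rx":0,"ry":0,"rz":0,"jaw":0.1}
  ]
}}

```text
time_s: 31.1
position: [0.5813, 0.0305, -0.0174]
tcp_rot: [-0.689, 2.749, 0.102]
contact_force: [-2.7, -1.2, 0.3]
opening: 0.547
finger_force: 1.6
```

Run:
```python
from h import *
st=read_state();p=st['position'];print(p,st['q'].round(2),st['contact_force'])
c=np.array([.5957,.0385]);ya=.494;ix=np.array([np.cos(ya),np.sin(ya)]);iy=np.array([-ix[1],ix[0]]);t=np.radians(18)
print("contact ahead of edge",(p[:2]-c)@ix+.0103*np.cos(t)-.026*np.sin(t)+.048,"lat",(p[:2]-c)@iy)
```

```text
[ 0.58132088  0.03052993 -0.01743538] [-0.28  0.38  1.95  0.38  0.61 -2.63] [-2.67298693 -1.16847401  0.26370752]
contact ahead of edge 0.03332242272901435 lat -0.00019931960007142505
```

Run:
```python
from h import *
ya=.494;ix=np.array([np.cos(ya),np.sin(ya)]);ix3=np.array([*ix,0]);c=np.array([.5957,.0385])+.0453*ix
st=dict(read_state());st['position']=st['position']+ix3*(.012-.008);st['tcp_rot']=R.from_matrix(lean(ya,np.radians(18))).as_rotvec()
t=np.radians(27);con=c-(.048+.008)*ix; tcp=con-(.0103*np.cos(t)-.026*np.sin(t))*ix; z=.0035+.0103*np.sin(t)-.026*np.cos(t);print(tcp,z)
plan([*tcp,z],lean(ya,t),4,start=st)
```

```text
[0.58859164 0.03467188] -0.014990067481580232
dist 5.007599163615274 ang 8.999999999999998
{'dx': -0.002, 'dy': 0.0001, 'dz': -0.0004, 'rx': -0.0, 'ry': -0.0125, 'rz': -0.0}
{'dx': -0.0021, 'dy': 0.0001, 'dz': -0.0003, 'rx': -0.0, 'ry': -0.0125, 'rz': -0.0}
{'dx': -0.0021, 'dy': 0.0001, 'dz': -0.0002, 'rx': -0.0, 'ry': -0.0125, 'rz': -0.0}
{'dx': -0.0021, 'dy': 0.0001, 'dz': -0.0002, 'rx': -0.0, 'ry': -0.0125, 'rz': -0.0}
```

Request:
{"fn": "apply_moves", "kwargs": {
  "rows": [
    {"dx":-0.011,"dy":0,"dz":0.0036,"rx":0,"ry":0,"rz":0,"jaw":0.1},
    {"dx":-0.008,"dy":0,"dz":0.0026,"rx":0,"ry":0,"rz":0,"jaw":0.1},
    {"dx":0.0127,"dy":0,"dz":-0.0041,"rx":0,"ry":0,"rz":0,"jaw":0.1},
    {"dx":-0.002,"dy":0,"dz":-0.0004,"rx":0,"ry":-0.0125,"rz":0,"jaw":0.1},
    {"dx":-0.002,"dy":0,"dz":-0.0003,"rx":0,"ry":-0.0125,"rz":0,"jaw":0.1},
    {"dx":-0.002,"dy":0,"dz":-0.0002,"rx":0,"ry":-0.0125,"rz":0,"jaw":0.1},
    {"dx":-0.002,"dy":0,"dz":-0.0002,"rx":0,"ry":-0.0125,"rz":0,"jaw":0.1},
    {"dx":0,"dy":0,"dz":0,"rx":0,"ry":0,"rz":0,"jaw":0.1}
  ]
}}

```text
time_s: 32.1
position: [0.5872, 0.0333, -0.0153]
tcp_rot: [-0.649, 2.599, 0.149]
contact_force: [0.3, -0.3, -0.7]
opening: 0.553
finger_force: 0.0
```

Run:
```python
from icon import *
st=read_state();p=st['position'];print(p,st['q'].round(2),st['contact_force'])
c=np.array([.5957,.0385]);ya=.494;ix=np.array([np.cos(ya),np.sin(ya)]);iy=np.array([-ix[1],ix[0]]);t=np.radians(27)
print("contact ahead of old edge",(p[:2]-c)@ix+.0103*np.cos(t)-.026*np.sin(t)+.048,"lat",(p[:2]-c)@iy,(R.from_matrix(lean(ya,t)).inv()*R.from_rotvec(st['tcp_rot'])).as_rotvec(degrees=True))
for n in("scene","side"):
    cc,TT=pose(n); im=camera(n); hsv=cv2.cvtColor(im,cv2.COLOR_RGB2HSV)
    q=proj(cc,TT,[[*(c+(.045+.006)*ix+.014*iy),.023]])[0]; u,v=q.round().astype(int)
    w=hsv[v-10:v+11,u-10:u+11]; m=((w[...,1]<90)&(w[...,2]>90)).astype(np.uint8); k,l,s,ce=cv2.connectedComponentsWithStats(m); print(n,"exp",q.round(1),[(s[i,4],(ce[i]+[u-10,v-10]).round(1),at_z(cc,TT,[ce[i]+[u-10,v-10]],.023).round(4)) for i in range(1,k) if s[i,4]>5])
```

```text
[ 0.58716755  0.0332627  -0.01528737] [-0.34  0.37  2.04  0.74  0.52 -3.01] [ 0.29773587 -0.28408576 -0.7001112 ]
contact ahead of old edge 0.03537800070189475 lat -0.0005654704557850646 [0.39966862 0.00460477 0.16589568]
scene exp [336.  179.3] [(np.int32(12), array([336.3, 178.8]), array([[0.6346, 0.0768, 0.023 ]]))]
side exp [217.3 245.6] [(np.int32(39), array([217.3, 245.6]), array([[0.6341, 0.0748, 0.023 ]]))]
```

Request:
{"fn": "apply_moves", "kwargs": {
  "rows": [
    {"dx":-0.012,"dy":0,"dz":0.0061,"rx":0,"ry":0,"rz":0,"jaw":0.1},
    {"dx":-0.013,"dy":0,"dz":0.0066,"rx":0,"ry":0,"rz":0,"jaw":0.1},
    {"dx":-0.014,"dy":0,"dz":0.0071,"rx":0,"ry":0,"rz":0,"jaw":0.1},
    {"dx":-0.014,"dy":0,"dz":0.0071,"rx":0,"ry":0,"rz":0,"jaw":0.1},
    {"dx":-0.012,"dy":0,"dz":0.0061,"rx":0,"ry":0,"rz":0,"jaw":0.1},
    {"dx":-0.009,"dy":0,"dz":0.0046,"rx":0,"ry":0,"rz":0,"jaw":0.1},
    {"dx":-0.0045,"dy":0,"dz":0.0023,"rx":0,"ry":0,"rz":0,"jaw":0.1},
    {"dx":0,"dy":0,"dz":0,"rx":0,"ry":0,"rz":0,"jaw":0.1}
  ]
}}

```text
time_s: 33.2
position: [0.6347, 0.0589, -0.015]
tcp_rot: [-0.652, 2.598, 0.149]
contact_force: [0.1, -0.1, 1.3]
opening: 0.55
finger_force: 0.6
```

```bash
cat > chk.py <<'E'
from icon import *
st=read_state();p=st['position'];print(p,st['q'].round(2),st['contact_force'])
c=np.array([.5957,.0385]);ya=.494;ix=np.array([np.cos(ya),np.sin(ya)]);iy=np.array([-ix[1],ix[0]]);t=np.radians(27)
d=(p[:2]-c)@ix+.0103*np.cos(t)-.026*np.sin(t)+.048
print("contact ahead of old edge",d,"lat",(p[:2]-c)@iy)
b=c+(d+.006)*ix+.014*iy; N=np.array([.6755,.0968]); print("boss exp",b,"to N ix,iy",(N-b)@ix,(N-b)@iy)
for n in("side",):
    cc,TT=pose(n); im=camera(n); hsv=cv2.cvtColor(im,cv2.COLOR_RGB2HSV)
    q=proj(cc,TT,[[*b,.023]])[0]; u,v=q.round().astype(int)
    w=hsv[v-8:v+9,u-8:u+9]
    for lim in(70,90): 
        m=((w[...,1]<90)&(w[...,2]>lim)).astype(np.uint8); k,l,s,ce=cv2.connectedComponentsWithStats(m); print(n,lim,"exp",q.round(1),[(s[i,4],(ce[i]+[u-8,v-8]).round(1),at_z(cc,TT,[ce[i]+[u-8,v-8]],.023).round(4)) for i in range(1,k) if s[i,4]>5])
E
python3 chk.py
```

```text
[ 0.63471359  0.0588521  -0.01503098] [-0.26  0.44  1.93  0.67  0.52 -2.87] [ 0.07869709 -0.07630274  1.28479767]
contact ahead of old edge 0.08937284742807804 lat -0.0005794807826732291
boss exp [0.67303226 0.09604738] to N ix,iy 0.0025295572802478913 -0.0005074408533009169
side 70 exp [194.9 249.5] [(np.int32(36), array([195. , 249.5]), array([[0.6729, 0.096 , 0.023 ]]))]
side 90 exp [194.9 249.5] [(np.int32(36), array([195. , 249.5]), array([[0.6729, 0.096 , 0.023 ]]))]
```

Request:
{"fn": "apply_moves", "kwargs": {
  "rows": [
    {"dx":0.012,"dy":0,"dz":-0.0061,"rx":0,"ry":0,"rz":0,"jaw":0.1},
    {"dx":0.0356,"dy":0,"dz":-0.0182,"rx":0,"ry":0,"rz":0,"jaw":0.1},
    {"dx":0.024,"dy":0,"dz":-0.0777,"rx":0,"ry":0,"rz":0,"jaw":0.5},
    {"dx":0.024,"dy":0,"dz":-0.0777,"rx":0,"ry":0,"rz":0,"jaw":0.8},
    {"dx":0.024,"dy":0,"dz":-0.0777,"rx":0,"ry":0,"rz":0,"jaw":0.8},
    {"dx":0.024,"dy":0,"dz":-0.0777,"rx":0,"ry":0,"rz":0,"jaw":0.8},
    {"dx":0,"dy":0,"dz":0,"rx":0,"ry":0,"rz":0,"jaw":0.8},
    {"dx":0,"dy":0,"dz":0,"rx":0,"ry":0,"rz":0,"jaw":0.8}
  ]
}}

```text
time_s: 34.25
position: [0.4859, -0.0199, 0.1247]
tcp_rot: [-0.65, 2.598, 0.148]
contact_force: [0.6, 0.2, -0.3]
opening: 0.902
finger_force: 0.0
```

```bash
python3 shot.py w30
cat > rel.py <<'E'
import sys
from icon import *
np.set_printoptions(linewidth=260)
d=np.load(f"pics/{sys.argv[1]}.npz"); c,T=pose("wrist",{'position':d['p'],'tcp_rot':d['r']}); im=d['im']; hsv=cv2.cvtColor(im,cv2.COLOR_RGB2HSV); g=im.astype(int).mean(2)
b=np.array(eval(sys.argv[2])); q=proj(c,T,[[*b,.023],[.6755,.0968,.05]]);print(d['p'],"boss,tip exp",q.round(1).tolist())
u,v=q[0].round().astype(int); s,t=q[1].round().astype(int)
print("S");print(hsv[v-8:v+12:2,u-14:u+15:2,1]);print("V");print(hsv[v-8:v+12:2,u-14:u+15:2,2])
print("tip");
for r in range(t-8,t+12,2): print(r,g[r,s-12:s+13].astype(int),s-12)
E
python3 rel.py w30 "[.673,.096]"
```

```text
[ 0.48590771 -0.01990502  0.12472941] boss,tip exp [[295.5, 300.1], [295.5, 321.2]]
S
[[191 196 221 219 219 207 219 212 224 217 206 228 213 217 216]
 [187 204 219 208 207 215 214 204 212 219 206 211 215 224 219]
 [199 200 219 211 212 176 130 114 124 160 194 210 212 209 211]
 [193 191 216 209 156  64  46  40  40  53 124 214 217 212 219]
 [189 204 227 220 114  40  38  36  40  41  89 209 223 206 214]
 [193 204 218 215 155  71  46  41  46  60 119 215 205 214 227]
 [198 191 207 214 214 160 121 112 121 153 200 203 221 228 221]
 [205 216 229 211 214 224 211 211 211 220 218 211 209 216 226]
 [220 224 220 211 216 218 222 229 227 213 241 218 209 229 218]
 [217 207 208 216 210 220 213 219 214 225 219 216 208 216 202]]
V
[[116 113 112 113 112 116 112 114 114 114 115 113 115 113 117]
 [112 111 113 115 116 115 113 115 114 113 114 115 114 115 114]
 [110 112 112 115 113 106 102 101 101 107 113 114 114 116 117]
 [111 111 111 110 103  95 100 103 102 102 103 113 113 114 112]
 [112 109 110 109 101 103 106 107 108 106 103 110 112 114 112]
 [111 110 111 109 107 108 106 106 106 107 109 109 113 113 110]
 [1
[... 578 characters left out ...]
123 127 128 126 126 125 123 122 123] 283
321 [137 136 136 137 138 137 135 132 122 105  90  84  81  82  83  89 104 120 133 135 137 138 134 135 135] 283
323 [134 135 137 137 137 136 136 127 110  81  69  68  71  72  71  70  83 104 125 134 137 135 135 139 139] 283
325 [134 134 135 137 136 136 134 123 101  77  66  68  68  71  70  68  74  94 116 131 133 134 137 136 138] 283
327 [136 135 135 138 137 138 132 116  87  68  63  66  68  68  66  66  69  84 109 128 133 136 136 136 135] 283
329 [137 139 138 139 137 137 131 109  80  65  62  65  66  69  67  68  66  75  98 121 132 135 133 134 134] 283
331 [137 139 138 139 137 133 120  95  74  67  68  68  70  66  67  66  67  68  82 104 124 133 134 135 135] 283
```

Run:
```python
from noz import *
g=np.load("pics/w30.npz");c3,T3=pose("wrist",{'position':g['p'],'tcp_rot':g['r']})
def f3(P,row=319.7,col=295.7): q=proj(c3,T3,np.array(P)+circ); return [q[:,0].mean()-col,q[:,1].min()-row]
ya=.494;ix=np.array([np.cos(ya),np.sin(ya)]);iy=np.array([-ix[1],ix[0]])
b=at_z(c3,T3,[(296.1,300.0)],.022)[0][:2]
for z in(.05,.051): 
    n=least_squares(lambda p:f3([*p,z]),[.675,.096]).x; print(z,"N",n,"boss",b,"rel ix,iy",(n-b)@ix,(n-b)@iy)
r=least_squares(lambda p:f1(p)+f3(p)+f2(p),[.675,.096,.05]);print("all",r.x,r.fun)
# side-only relative
n2=least_squares(lambda p:f2([*p,.05]),[.675,.096]).x;b2=at_z(c2,T2,[(195,249.5)],.023)[0][:2];print("side",n2,b2,"rel",(n2-b2)@ix,(n2-b2)@iy)
# lateral constraint only
v=np.cross(T2[:3,:3]@[0,0,-1],[0,0,1]);v=v[:2]/np.linalg.norm(v[:2]);print("side lateral",v,(n2-b2)@v)
```

```text
0.05 N [0.67642656 0.09769499] boss [0.67392516 0.09746045] rel ix,iy 0.002313547655184656 -0.000979542181522281
0.051 N [0.67473422 0.09671037] boss [0.67392516 0.09746045] rel ix,iy 0.0003566750607612815 -0.0010440118217687898
all [0.67404069 0.09626563 0.05176531] [-0.1944095  -0.02325188 -0.02396139  0.27165056  0.16442876  0.47290151]
side [0.67604461 0.09339169] [0.67292363 0.0960143 ] rel 0.001504332598226325 -0.0037888788989213764
side lateral [-0.96309379 -0.26916601] -0.0022998804626117547
```

Run:
```python
from h import *
ya=.494;ix=np.array([np.cos(ya),np.sin(ya),0]); t=lean(ya,np.radians(27)); F=np.array([.6347,.0589,-.0150])+.0018*ix
plan(F-.034*ix,t,5)
print((t.T@ix/.6*.001).round(6))
```

```text
dist 194.6284067860703 ang 0.3454310661890726
{'dx': -0.0194, 'dy': -0.0002, 'dz': 0.0619, 'rx': -0.0004, 'ry': 0.0, 'rz': -0.0001}
{'dx': -0.0194, 'dy': -0.0003, 'dz': 0.0619, 'rx': -0.0004, 'ry': 0.0, 'rz': -0.0001}
{'dx': -0.0194, 'dy': -0.0003, 'dz': 0.0619, 'rx': -0.0004, 'ry': 0.0, 'rz': -0.0001}
{'dx': -0.0194, 'dy': -0.0004, 'dz': 0.0619, 'rx': -0.0004, 'ry': 0.0, 'rz': -0.0001}
{'dx': -0.0194, 'dy': -0.0005, 'dz': 0.0619, 'rx': -0.0004, 'ry': 0.0, 'rz': -0.0001}
[-0.001485 -0.        0.000757]
```

Request:
{"fn": "apply_moves", "kwargs": {
  "rows": [
    {"dx":-0.0194,"dy":-0.0003,"dz":0.0619,"rx":-0.0004,"ry":0,"rz":0,"jaw":0.1},
    {"dx":-0.0194,"dy":-0.0003,"dz":0.0619,"rx":-0.0004,"ry":0,"rz":0,"jaw":0.1},
    {"dx":-0.0194,"dy":-0.0003,"dz":0.0619,"rx":-0.0004,"ry":0,"rz":0,"jaw":0.1},
    {"dx":-0.0194,"dy":-0.0003,"dz":0.0619,"rx":-0.0004,"ry":0,"rz":0,"jaw":0.1},
    {"dx":-0.0194,"dy":-0.0003,"dz":0.0619,"rx":-0.0004,"ry":0,"rz":0,"jaw":0.1},
    {"dx":0,"dy":0,"dz":0,"rx":0,"ry":0,"rz":0,"jaw":0.1},
    {"dx":-0.015,"dy":0,"dz":0.0076,"rx":0,"ry":0,"rz":0,"jaw":0.1},
    {"dx":-0.015,"dy":0,"dz":0.0076,"rx":0,"ry":0,"rz":0,"jaw":0.1}
  ]
}}

```text
time_s: 35.3
position: [0.6237, 0.054, -0.0161]
tcp_rot: [-0.655, 2.602, 0.16]
contact_force: [-1.2, -0.7, 0.0]
opening: 0.548
finger_force: 0.0
```

Run:
```python
from h import *
ya=.494;ix=np.array([np.cos(ya),np.sin(ya),0]); t=lean(ya,np.radians(27)); F=np.array([.6347,.0589,-.0150])+.0018*ix
print(read_state()['position'],F-read_state()['position']); plan(F,t,4)
```

```text
[ 0.62369953  0.05402884 -0.01611448] [0.01258527 0.00572463 0.00111448]
dist 13.870926036420693 ang 0.17842561233348894
{'dx': -0.0053, 'dy': -0.0004, 'dz': 0.0022, 'rx': 0.0002, 'ry': -0.0002, 'rz': -0.0001} x 4
```

Final 14 mm slowly (the last ~2 mm moves the icon), then retract.

Request:
{"fn": "apply_moves", "kwargs": {
  "rows": [
    {"dx":-0.0065,"dy":-0.0004,"dz":0.003,"rx":0,"ry":0,"rz":0,"jaw":0.1},
    {"dx":-0.0065,"dy":-0.0004,"dz":0.003,"rx":0,"ry":0,"rz":0,"jaw":0.1},
    {"dx":-0.004,"dy":0,"dz":0.0015,"rx":0,"ry":0,"rz":0,"jaw":0.1},
    {"dx":-0.0025,"dy":0,"dz":0.001,"rx":0,"ry":0,"rz":0,"jaw":0.1},
    {"dx":-0.001,"dy":0,"dz":0.0005,"rx":0,"ry":0,"rz":0,"jaw":0.1},
    {"dx":0,"dy":0,"dz":0,"rx":0,"ry":0,"rz":0,"jaw":0.1},
    {"dx":0,"dy":0,"dz":0,"rx":0,"ry":0,"rz":0,"jaw":0.1},
    {"dx":0,"dy":0,"dz":0,"rx":0,"ry":0,"rz":0,"jaw":0.1}
  ]
}}

```text
time_s: 36.3
position: [0.6362, 0.0588, -0.0134]
tcp_rot: [-0.654, 2.599, 0.158]
contact_force: [-2.4, -1.8, -0.4]
opening: 0.547
finger_force: 1.3
```

```bash
python3 chk.py
```

```text
[ 0.63622164  0.05876638 -0.01335285] [-0.26  0.44  1.92  0.67  0.53 -2.87] [-2.35803119 -1.77112538 -0.39848322]
contact ahead of old edge 0.09065995265691762 lat -0.0013700003647179192
boss exp [0.67416549 0.09665766] to N ix,iy 0.001242452051408275 -0.0005074408533009068
side 70 exp [194.3 249.6] [(np.int32(38), array([194.3, 249.6]), array([[0.6741, 0.0966, 0.023 ]]))]
side 90 exp [194.3 249.6] [(np.int32(38), array([194.3, 249.6]), array([[0.6741, 0.0966, 0.023 ]]))]
```

Request:
{"fn": "apply_moves", "kwargs": {
  "rows": [
    {"dx":0.012,"dy":0,"dz":-0.0061,"rx":0,"ry":0,"rz":0,"jaw":0.1},
    {"dx":0.0356,"dy":0,"dz":-0.0182,"rx":0,"ry":0,"rz":0,"jaw":0.1},
    {"dx":0.024,"dy":0,"dz":-0.0777,"rx":0,"ry":0,"rz":0,"jaw":0.5},
    {"dx":0.024,"dy":0,"dz":-0.0777,"rx":0,"ry":0,"rz":0,"jaw":0.8},
    {"dx":0.024,"dy":0,"dz":-0.0777,"rx":0,"ry":0,"rz":0,"jaw":0.8},
    {"dx":0.024,"dy":0,"dz":-0.0777,"rx":0,"ry":0,"rz":0,"jaw":0.8},
    {"dx":0,"dy":0,"dz":0,"rx":0,"ry":0,"rz":0,"jaw":0.8},
    {"dx":0,"dy":0,"dz":0,"rx":0,"ry":0,"rz":0,"jaw":0.8}
  ]
}}

```text
time_s: 37.35
position: [0.4886, -0.021, 0.1268]
tcp_rot: [-0.653, 2.598, 0.156]
contact_force: [-0.2, 0.6, 0.0]
opening: 0.898
finger_force: 0.0
```

```bash
python3 shot.py w40; python3 rel.py w40 "[.674,.0966]" | head -12
python3 - <<'E'
from h import *
for n in("scene","side"):
    camera(n); c,T=pose(n)
    for t in("standard","medals","round_box","figurine","cup","bowl","brush","specimen_case","tray"):
        for b in boxes_of(n,t)[:2]:
            if b['score']>.3: print(n,t,round(b['score'],2),(T[:3,:3]@b['position']+T[:3,3]).round(3))
h=np.array([np.cos(-.553),np.sin(-.553)]); print("std mid expected",np.array([.4916,-.3366])+.041*h,"disc",np.array([.4916,-.3366])+.08*h)
E
```

```text
[ 0.48864929 -0.0209574   0.1267761 ] boss,tip exp [[296.3, 298.2], [296.4, 318.7]]
S
[[196 198 223 221 228 216 210 215 212 210 221 215 215 211 219]
 [194 202 217 217 217 206 221 212 206 204 214 208 215 224 212]
 [193 200 226 224 214 179 138 117 130 169 208 211 211 224 218]
 [191 202 212 218 159  72  45  40  43  67 153 221 220 228 215]
 [191 202 209 208 107  40  36  38  33  41  98 209 214 214 219]
 [199 190 223 220 133  55  45  43  38  61 130 211 214 210 225]
 [191 202 223 219 197 147 108 101 110 153 206 206 216 225 221]
 [204 223 211 223 209 209 209 199 211 209 216 216 223 216 221]
 [225 222 222 215 220 222 211 222 213 220 213 234 214 213 227]
 [213 216 212 216 200 209 209 221 204 206 227 230 204 215 231]]
scene standard 0.73 [ 0.547 -0.371  0.019]
scene standard 0.67 [0.263 0.274 0.012]
scene medals 0.64 [0.457 0.124 0.016]
scene round_box 0.55 [ 0.67  -0.112  0.021]
scene figurine 0.68 [ 0.75  -0.173  0.062]
scene figurine 0.6 [0.676 0.07  0.022]
scene cup 0.96 [ 0.382 -0.331  0.012]
scene bowl 0.88 [0.402 0.301 0.029]
scene brush 0.66 [ 0.749 -0.17   0.064]
scene brush 0.56 [ 0.707 -0.259  0.017]
scene specimen_case 0.81 [0.792 0.055 0.025]
scene specimen_case 0.63 [ 0.75  -0.171  0.063]
scene tray 0.65 [ 0.52  -0.347  0.005]
scene tray 0.44 [ 0.55  -0.369  0.021]
side standard 0.84 [0.247 0.283 0.016]
side medals 0.92 [0.455 0.134 0.016]
side round_box 0.93 [ 0.662 -0.103  0.022]
side figurine 0.56 [ 0.742 -0.163  0.041]
side cup 0.58 [ 0.38  -0.356  0.031]
side bowl 0.63 [0.405 0.273 0.023]
side brush 0.75 [0.407 0.275 0.022]
side brush 0.62 [ 0.697 -0.238  0.021]
side tray 0.76 [ 0.574 -0.348  0.014]
std mid expected [ 0.52648906 -0.35813494] disc [ 0.55967621 -0.3786194 ]
```

```bash
python3 -c "
from bench import *
print(close_job())"
```

```text
the job is handed in; nothing more can be done
None
```

The job is handed in at about 38 s of the 67 s: the check standard lies flat in the wooden tray, the icon's boss is within about 2 mm of straight below the nozzle tip by the cameras, and the bystanders read unmoved.

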